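# Clamp the valve block and start its plug square

## Robot

A 6-joint arm with a two-finger parallel gripper is mounted at the origin on a cart in front of the work surface, level with it; the furniture and walls round the work are solid. World frame = base frame: x ahead of the robot, y to its left, z up, the work surface at z = 0. Lengths are in mm, angles in rad, forces in N, time in s.
With the tool pointing down it reaches from about 350 to 850 mm from the base axis. Payload 8.1 kg.
Tool frame: the origin (TCP) lies on the front face of the gripper's body, between the roots of the fingers; the fingertips stand 84 mm ahead of it and the grasp point (between the pads) lies 65 mm ahead of it (r.grasp_offset is the distance from the TCP to the grasp point, in mm); x points along the fingers, z is the direction in which the jaws open and shut, and the axes are right-handed (so a half turn about x gives the same grasp; the last joint's range is limited). The gripper opens to 93 mm and grips with 3 to 60 N. Pads are 15 mm wide; open, the fingers measure 128 mm over their backs; the gripper's body (75 mm by 188 mm) begins 65 mm behind the grasp point.
Start: joints at [-0.085, 0.13, 1.488, -0, 1.523, -0.085], TCP at [600.005, 0.022, 302.735] pointing down, gripper open.
Joint ranges: [-2.96, 2.96], [-0.89, 2.26], [0.02, 2.5], [-1.34, 4.48], [0, 2.73], [-2.66, 2.66]. Speed limits (rad/s): [2.39, 2.39, 2.79, 3.14, 3.14, 3.14].

## Interface

Orientations are given as a unit quaternion [w, x, y, z].
In Python, from rig import r gives the robot as it stands.
- The arm moves only by the tool jog_arm, never from a script. Its argument "targets" is a list of rows, each an object with "claw": the gripper command: -1 is fully open, 1 is shut, values between are in proportion; "translation": the shift along the tool's x, y, z in cm, a list of three; "roll": the turn about the tool's x in degrees. In form: [{"claw": claw, "translation": [x, y, z], "roll": roll}, ...]. A call has exactly 8 rows; each row is the pose to reach, as a shift and turn from the pose commanded when the call began, along the tool's axes at that moment; what a row does not reach only later rows make up. A row lasts 1/8 s, in which the tool goes at most 62.5 mm and 10.7 degrees, less where a joint would pass 70% of its speed; a pose out of reach is approached as far as the arm can. A call with a gripper value outside its range is refused whole. The fingers move at their own pace and stop on an object; "grip_force" is the grip in N (left out, the last holds). Time passes only in rows, so rows that repeat a pose let the fingers close, or fill a call up. It gives the time, the measured TCP pose, the force and the opening at its end, in the units of the state.
- r.get_state(): the state, without advancing time (a new reading comes with each control period).
- r.snapshot(name): name is "scene" or "side" or "wrist"; returns a dict with "color" (420x560x3 uint8, red, green, blue), "camera_matrix" (3x3 intrinsics, pixels), "view" (4x4, takes a point from world to camera coordinates). Camera axes: x right, y up, looking along -z (the intrinsics and any distortion apply to the point x, -y, -z); pixel columns grow to the right and rows downward; lengths in mm; the calibration is good to about 2 mm. A picture is of the moment at which its call begins. There is no depth.
- r.hand_in(): hands the job in, once; it reports no verdict.
The state is a dict: "clock": time; "q": joint angles; "joint_vel": joint speeds; "effort": joint torques, N m; "position": TCP position; "ee_rot": TCP orientation; "ft_force": force on the tool from outside, world axes, zero at the start; "wrist_torque": the same for the moment, N m; "gripper_width": finger opening in mm.
Only numpy, scipy, OpenCV 4.12 (cv2) and the standard library are available. Lean on these libraries where they do the work, as an engineer would, in place of code of your own. Each camera call takes 0.05 s, during which the arm holds its last target.

## Task

Slide the stop along the jig until the valve block is held tight against the end fence, then flip the stop's cam lever fully down to clamp it. Take the larger T-handled key from the stand, seat its square end fully in the plug's recess, in line with the slanting plug before any turning, and start the plug with about a quarter turn clockwise, keeping the key in line. Let go, leaving the key standing in the plug, and do not disturb the smaller key or the other things on the bench.

Things in the scene. Friction and masses are not known exactly. Their poses are not given: they have to be found in the camera images.
- fence_face (a point): Centre of the inner face of the jig's end fence (dark steel block 66 wide, 14 thick, top 44 above the bench). Axes are the jig's: z up, y along the jig towards the fence (out of the channel), x across. The jig is fixed to the bench: a flat aluminium base 90 x 260 x 8 mm thick with two low guide strips (62 mm apart, tops 16 mm above the bench) along y; its centre is 112 mm in -y from this point. This point is 26 mm above the bench.
- stop (a joint): Travel of the sliding stop along the jig's +y, m. The stop is a dark steel block between the guide strips, 58 across, 40 long in y, top 37 mm above the bench, with the cam lever on top. Starts near 0 (0 to 0.035); reads 0.074 when the block is tight between it and the fence. Moves stiffly with 4 N, about 10 N once it pushes the block, and stays where left.
- stop_back (a point): Centre of the stop's rear face (the face away from the fence), 22 mm above the bench; same axes as the jig. Push here towards +y.
- cam (a joint): Angle of the cam lever, rad: 0 = open, lever standing 45 degrees above level; 0.785 = fully down, level (clamped). It hinges about the jig's y axis over the middle of the stop, 46 mm above the bench and 20 mm ahead (+y) of stop_back, and points to the jig's -x side. Pressing its tip down with about 4 N swings it down (best along its arc, down and outwards: pressing straight down on a rubbing tip takes more); it stays where left.
- cam_tip (a point): Centre line of the black grip of the cam lever near its free end, 50 mm from the hinge; the grip is 12 mm thick.
- block_end (a point): Centre of the valve block's end face which must rest on the fence face, 18 mm above the block's underside. The block is a loose aluminium block of 0.6 to 1.1 kg, 60 across, 80 long in y, 24 high, with a slanting boss on its middle carrying the plug; it stands in the channel 5 to 22 mm short of the fence. Axes as the jig's when straight.
- plug (a joint): Turn of the plug, rad: 0 at the start, grows clockwise seen from above (right-hand thread); about 1.57 is the quarter turn wanted, stop at 2.2. Turning takes 0.12 N m; the plug sinks 0.8 mm per rad.
- plug_mouth (a point): Centre of the mouth of the plug's square recess. z is the screw axis, outward; it leans 15 degrees from vertical to the jig's -x side. x and y lie along the sides of the recess and turn with the plug. The plug has a 28 mm square steel head; recess 14 x 14 mm, 20 mm deep, its rim chamfered 2 mm.
- plug_floor (a point): Centre of the floor of the recess, 20 mm below plug_mouth on the screw axis; same axes.
- key_tip (a point): Centre of the lower end of the larger T-handled key; z runs up its shank, x along its cross bar, y across the bar. Square end 12 x 12 mm over 25 mm (sides along x and y, the last 3 mm 1 mm slimmer a side), shank 14 mm thick, collar 32 mm wide 42 to 46 mm above the tip, by which it hangs in a well of the stand. The square fits the recess in any of four turns with 1 mm play a side, about 0.18 rad of turning play.
- key_bar (a point): Centre of the larger key's cross bar, 106 mm above key_tip: a bar 78 long (x), 14 thick (y), 18 high, with flat sides; grasp it here from above. Key 0.14 kg. The bar lies along the stand's row within 0.3 rad.
- slim_key_bar (a point): Centre of the bar of the smaller T-handled key in the other well, 90 mm away, same heights: bar 50 x 14 x 18 mm, shank 9 mm. It does not fit; leave it. Stand: fixed wooden block 54 x 160 x 50 mm high on a 66 x 172 mm foot, with two wells in a row.
- capacitor_big: Bystander: standing round capacitor 30 mm wide, 46 high; origin under its centre.
- loupe: Bystander: black eyepiece cup 37 mm wide, 34 high; origin under its centre.
- heat_sink: Bystander, fixed: finned heat sink 36 x 50 x 24 mm; origin under its centre.
- driver_red: Bystander, fixed: screwdriver lying, 190 mm long, 28 thick; origin under its centre.
Not all that is in view belongs to the job. Leave any pink look-alike of the part that bears key_tip alone. Leave any turquoise look-alike of the part that bears block_end alone.

How it is judged:
By the outcome, as a careful person would: the job done as asked, in the order asked, and still so for the second after the job is handed in, with the robot touching nothing.
It also fails if it takes over 62 s, if anything falls off the work surface, if the arm or the gripper's body presses on something with over 40 N, if the wrist force passes 120 N, or if a joint passes its speed limit or range.

## Working session

There is one attempt and no reset: what is moved stays moved. The work goes in short steps, Python scripts to look and compute and a tool call to move; the robot and the scene stay as the last step left them, time stands still between calls to the robot, and variables do not carry over. Pictures are saved under pics/ and viewed, and the job is handed in when it is done.

Besides the shell and the picture viewer there is one more tool, called as a command line: name --argument value ..., lists and objects as JSON in quotes. jog_arm: Moves the arm, as the interface text tells. Its arguments: {"type":"object","properties":{"targets":{"type":"array","items":{"type":"object","properties":{"claw":{"type":"number"},"translation":{"type":"array","items":{"type":"number"}},"roll":{"type":"number"}}}},"grip_force":{"type":"number"}},"required":["targets"]}

```bash
mkdir -p pics; ls; cat > h.py <<'E'
from rig import r
import numpy as np, cv2
def snap(n,f):
    s=r.snapshot(n); cv2.imwrite(f'pics/{f}.png',s['color'][:,:,::-1]); np.savez(f'pics/{f}.npz',K=s['camera_matrix'],V=s['view']); return s
def load(f):
    d=np.load(f'pics/{f}.npz'); return d['K'],d['V']
def proj(f,P):
    K,V=load(f); P=np.atleast_2d(np.array(P,float)); c=(V@np.c_[P,np.ones(len(P))].T)[:3]
    c=np.array([c[0],-c[1],-c[2]]); p=K@c; return (p[:2]/p[2]).T
def ray(f,uv):
    K,V=load(f); d=np.linalg.inv(K)@[uv[0],uv[1],1]; d=np.array([d[0],-d[1],-d[2]])
    R=V[:3,:3]; return -R.T@V[:3,3], R.T@d
def onz(f,uv,z):
    o,d=ray(f,uv); return o+d*(z-o[2])/d[2]
def tri(l):
    A=np.zeros((3,3));b=np.zeros(3);
    for f,uv in l:
        o,d=ray(f,uv); d=d/np.linalg.norm(d); M=np.eye(3)-np.outer(d,d); A+=M;b+=M@o
    return np.linalg.solve(A,b)
def crop(f,x0,y0,w,h,s,out):
    im=cv2.imread(f'pics/{f}.png')[y0:y0+h,x0:x0+w]; cv2.imwrite(f'pics/{out}.png',cv2.resize(im,None,fx=s,fy=s,interpolation=cv2.INTER_CUBIC))
E
python3 - <<'E'
from h import *
for n in ("scene","side","wrist"):
    s=snap(n,n+"0"); print(n,s['camera_matrix'].round(1).tolist(),np.linalg.inv(s['view']).round(3).tolist())
print(r.get_state())
E
```

```text
pics
scene [[507.8, 0.0, 278.9], [0.0, 507.8, 209.2], [0.0, 0.0, 1.0]] [[0.577, 0.432, -0.693, -147.82], [-0.817, 0.296, -0.495, -447.029], [-0.009, 0.852, 0.524, 644.668], [0.0, 0.0, 0.0, 1.0]]
side [[443.2, 0.0, 273.4], [0.0, 443.2, 214.4], [0.0, 0.0, 1.0]] [[0.911, 0.264, -0.318, 267.903], [-0.413, 0.569, -0.711, -602.468], [-0.007, 0.779, 0.627, 677.17], [0.0, 0.0, 0.0, 1.0]]
wrist [[346.2, 0.0, 275.9], [0.0, 346.2, 212.8], [0.0, 0.0, 1.0]] [[1.0, -0.001, 0.003, 599.869], [0.0, 0.966, 0.257, 70.224], [-0.003, -0.257, 0.966, 383.882], [0.0, 0.0, 0.0, 1.0]]
{'clock': 0.15, 'q': array([-8.54120008e-02,  1.31000274e-01,  1.48902135e+00, -3.85736655e-05,
        1.52300514e+00, -8.53986537e-02]), 'joint_vel': array([-0.00106799, -0.00178007, -0.00369929, -0.00103648,  0.00133786,
        0.00100329]), 'effort': array([ 8.59073725e-05, -5.60473788e+01, -4.92333663e+01,  7.68201635e-02,
        3.05504061e-02, -1.41810942e-04]), 'position': array([5.99680645e+02, 3.11407782e-02, 3.01925092e+02]), 'ee_rot': array([7.06600252e-01, 3.37362170e-05, 7.07612947e-01, 2.56209555e-05]), 'ft_force': array([-0.09386805,  0.46946723,  0.06868489]), 'wrist_torque': array([ 0.06548042, -0.00242228,  0.04656197]), 'gripper_width': 92.70656684517539}
```

View pics/scene0.png

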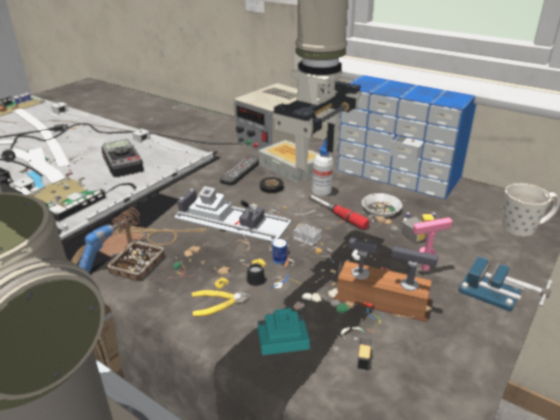

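View pics/side0.png

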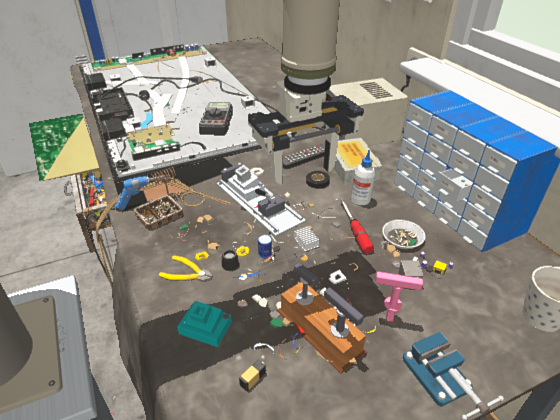

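View pics/wrist0.png

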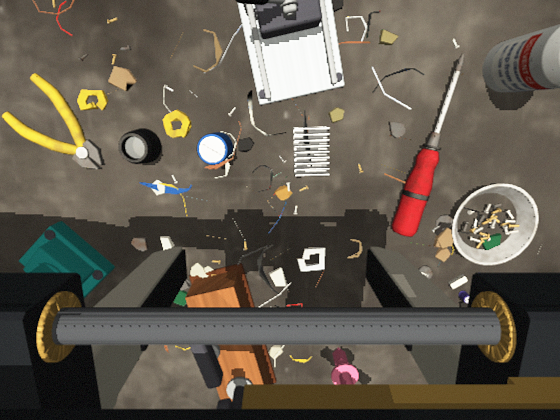

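```bash
python3 - <<'E'
from h import *
crop('scene0',165,170,140,80,5.7,'c1')
crop('side0',205,150,110,90,6.6,'c2')
crop('side0',260,250,120,120,5,'c3')
crop('scene0',325,220,120,100,6,'c4')
crop('wrist0',225,0,150,110,5.3,'c5')
E
```

```text
(no output)
```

View pics/c1.png

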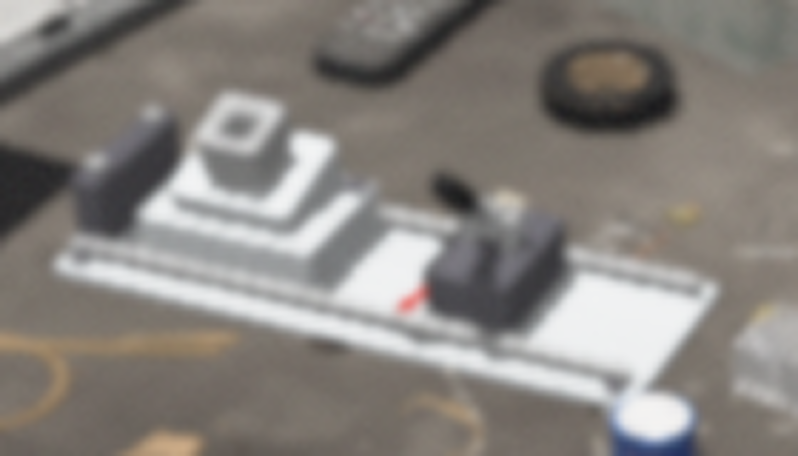

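View pics/c2.png

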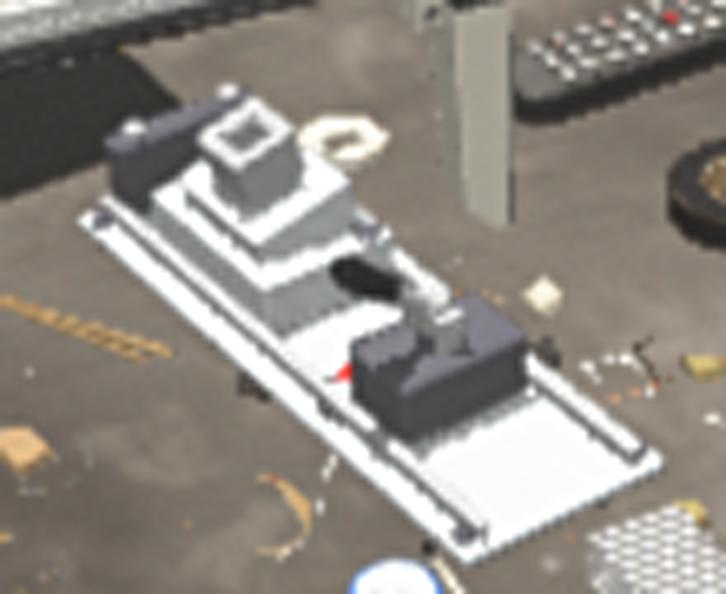

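View pics/c3.png

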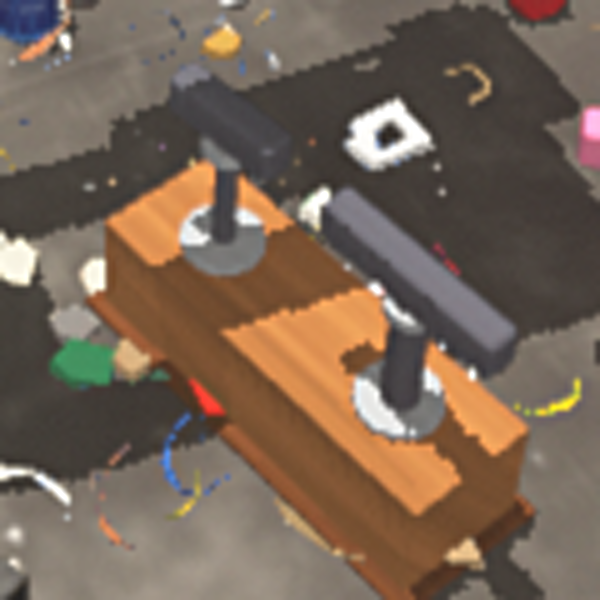

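View pics/c4.png

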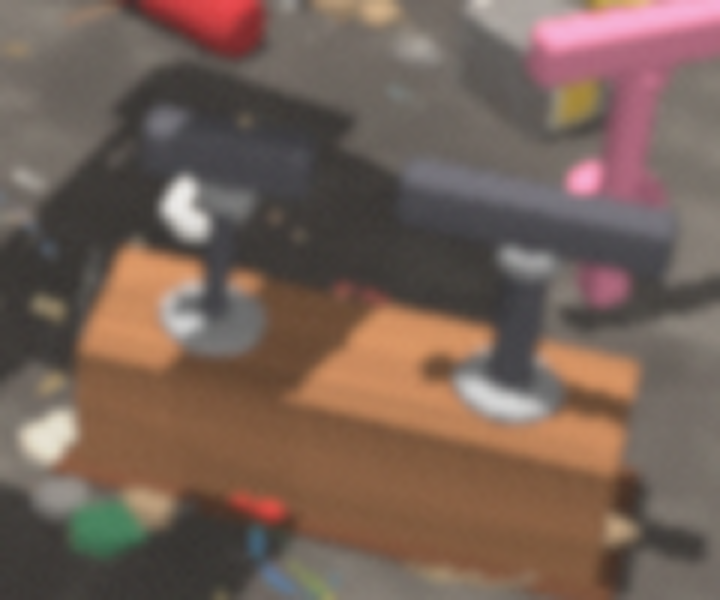

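View pics/c5.png

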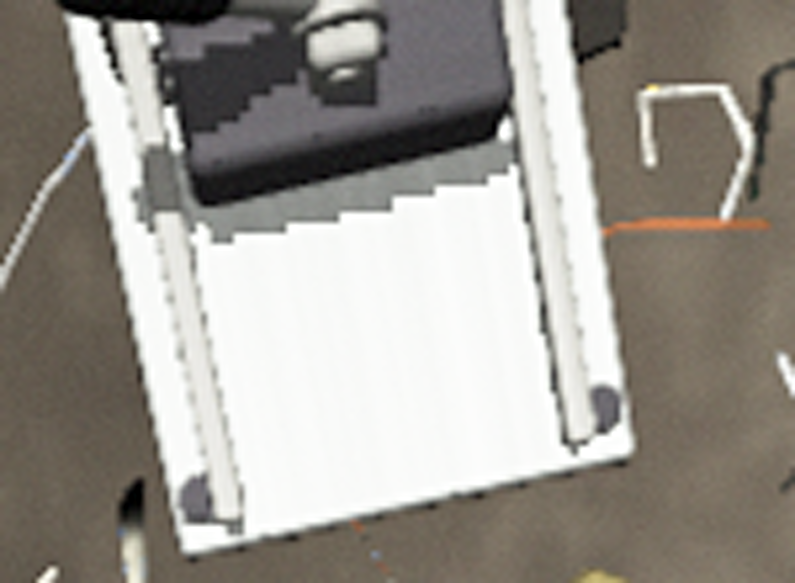

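```bash
cat > jig.py <<'E'
from h import *
from scipy.optimize import least_squares
obs=[('side0',(276.2,234.8),(-45,-242,8)),('side0',(305.3,220.),(45,-242,8)),('side0',(217.9,183.3),(-45,18,8)),
('wrist0',(259.9,104.3),(-45,-242,8)),('wrist0',(344.2,86.4),(45,-242,8)),
('scene0',(175.2,217),(-45,18,8)),('scene0',(272,240.2),(-45,-242,8)),('scene0',(291,220.5),(45,-242,8))]
def J(p,l):
    c,s=np.cos(p[2]),np.sin(p[2]); l=np.array(l,float); return np.array([p[0]+c*l[0]-s*l[1],p[1]+s*l[0]+c*l[1],l[2]])
def res(p): return np.concatenate([proj(f,J(p,l))[0]-uv for f,uv,l in obs])
def fit(): return least_squares(res,[560,400,0.2],x_scale=[10,10,.1]).x
E
python3 - <<'E'
from jig import *
p=fit(); print(p, res(p).reshape(-1,2).round(1))
np.save('jig.npy',p)
for n in ('side0','scene0','wrist0'):
    print(n, proj(n,[J(p,l) for l in [(-29,-194,37),(29,-194,37),(-29,-154,37),(29,-154,37)]]).round(1).tolist())
    im=cv2.imread(f'pics/{n}.png')
    for l in [(-45,-242,8),(45,-242,8),(45,18,8),(-45,18,8),(-33,0,44),(33,0,44),(0,0,26)]+[(0,y,37) for y in range(-240,0,20)]:
        u=proj(n,J(p,l))[0]; cv2.circle(im,tuple(int(round(a*8)) for a in u),8,(0,0,255),-1,cv2.LINE_AA,3)
    cv2.imwrite(f'pics/o_{n}.png',im)
crop('o_side0',205,150,110,90,6.6,'c2')
E
```

```text
[5.77652692e+02 3.32590505e+02 1.98154114e-01] [[-0.6 -0.2]
 [ 1.  -0.3]
 [-0.  -1.2]
 [-1.   0.2]
 [ 0.7 -0. ]
 [-1.6 -1.1]
 [ 2.4  0.9]
 [-0.6 -0.1]]
side0 [[268.9, 211.5], [288.8, 202.5], [259.2, 203.0], [278.9, 194.5]]
scene0 [[257.3, 221.4], [268.4, 208.8], [241.2, 217.6], [252.7, 205.2]]
wrist0 [[263.4, 45.9], [325.8, 32.2], [254.1, -2.2], [318.5, -16.8]]
```

View pics/c2.png

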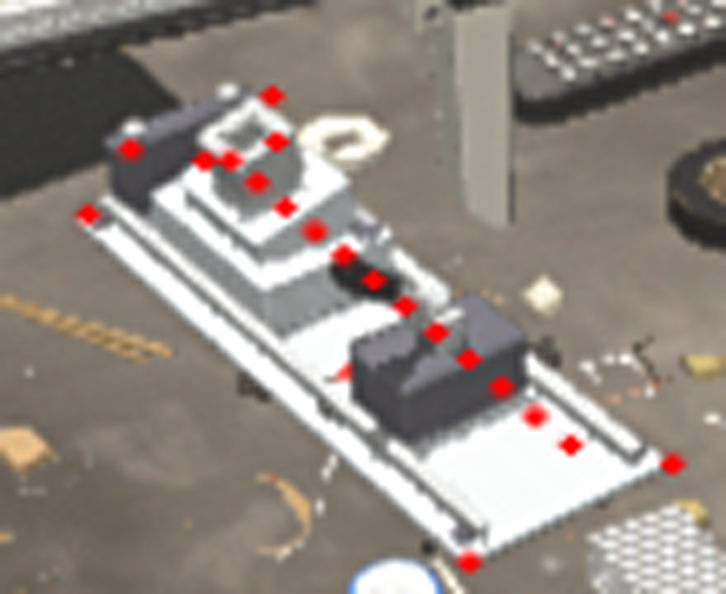

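jog_arm --targets '[{"claw":-1,"translation":[0,4,0],"roll":0},{"claw":0,"translation":[0,9,0],"roll":-3},{"claw":1,"translation":[0,14,0],"roll":-6},{"claw":1,"translation":[0,18,0],"roll":-9},{"claw":1,"translation":[0,20,0],"roll":-11.4},{"claw":1,"translation":[0,20,0],"roll":-11.4},{"claw":1,"translation":[0,20,0],"roll":-11.4},{"claw":1,"translation":[0,20,0],"roll":-11.4}]'

```text
clock: 1.15
position: [600.3, 198.5, 302.8]
ee_rot: [0.704, -0.07, 0.704, 0.069]
ft_force: [0.4, 1.0, 0.2]
gripper_width: 28.0
```

```bash
python3 - <<'E'
from h import *
snap('wrist','w1'); snap('side','s1'); st=r.get_state(); print(st['position'],st['ee_rot'],st['gripper_width'],st['clock'])
crop('w1',200,0,200,240,3,'w1c'); 
E
```

```text
[600.25397976 198.84920781 302.86415134] [ 0.70372994 -0.06961654  0.70361911  0.06955475] 19.672282763220604 1.25
```

View pics/w1.png

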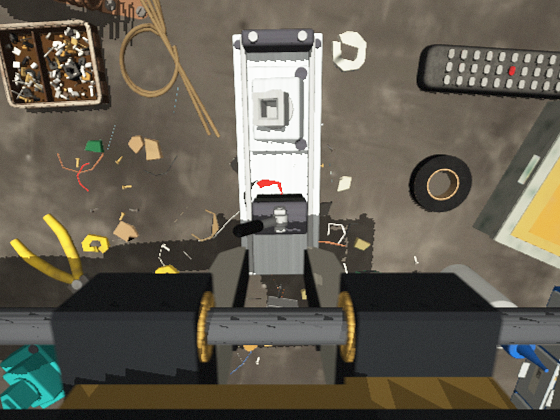

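View pics/w1c.png

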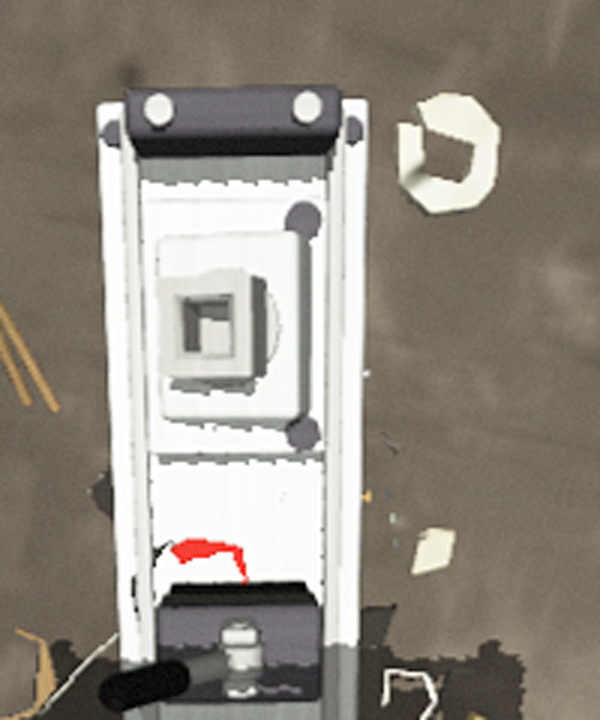

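```bash
cat >> jig.py <<'E'
obs+=[('w1',(233.4,34.4),(-45,18,8)),('w1',(322.4,33.4),(45,18,8))]
E
python3 - <<'E'
from jig import *
p=fit(); print(p, res(p).reshape(-1,2).round(1).tolist())
np.save('jig.npy',p)
print('fence top w1',proj('w1',[J(p,l) for l in [(-33,0,44),(33,0,44)]]).round(1).tolist())
# stop: rear top edge w1 & front top edge
q=lambda f,uv,z:(lambda w:[np.cos(p[2])*(w[0]-p[0])+np.sin(p[2])*(w[1]-p[1]), -np.sin(p[2])*(w[0]-p[0])+np.cos(p[2])*(w[1]-p[1])])(onz(f,uv,z))
c=lambda x,y:(200+x/3,y/3)
print('stop rear top',q('w1',c(160,702),37),q('w1',c(318,700),37),'front top',q('w1',c(160,605),37),q('w1',c(322,603),37))
print('block -y top edge',q('w1',c(150,453),32),q('w1',c(322,450),32),'far',q('w1',c(150,198),32))
print('fence inner top L/R',q('w1',c(130,140),44),q('w1',c(337,138),44))
# plug mouth center guess z
for z in (70,75,80,85,90): print(z,q('w1',c(205,325),z))
for z in (70,75,80,85,90): print(z,q('side0',(205+248/6.6,150+135/6.6),z),q('scene0',(165+242/5.7,170+125/5.7),z))
E
```

```text
[5.75652861e+02 3.31780220e+02 2.06540765e-01] [[-0.5, 0.0], [1.0, -0.3], [-0.6, -0.8], [-0.9, 1.0], [0.6, -0.0], [-1.9, -0.5], [2.7, 1.0], [-0.6, -0.1], [-0.7, -0.4], [1.2, -0.4]]
fence top w1 [[242.0, 46.1], [315.1, 45.3]]
stop rear top [np.float64(-27.98605158544064), np.float64(-180.88685255062555)] [np.float64(27.66907588855799), np.float64(-180.66355710828626)] front top [np.float64(-27.05730240728496), np.float64(-145.82394555575445)] [np.float64(28.599087694441014), np.float64(-145.64360163007427)]
block -y top edge [np.float64(-29.37941880418608), np.float64(-94.61264473130771)] [np.float64(28.328948872825137), np.float64(-94.17303585768441)] far [np.float64(-27.074578518073565), np.float64(-15.045535599398843)]
fence inner top L/R [np.float64(-31.794575887472554), np.float64(-0.4566630638718818)] [np.float64(30.525871019057995), np.float64(-0.5236831895854035)]
70 [np.float64(-9.458191864469812), np.float64(-54.898266349627555)]
75 [np.float64(-9.348957345417762), np.float64(-55.063352087391586)]
80 [np.float64(-9.239722826365826), np.float64(-55.22843782515558)]
85 [np.float64(-9.130488307313778), np.float64(-55.39352356291961)]
90 [np.float64(-9.02125378826173), np.float64(-55.55860930068363)]
70 [np.float64(-9.03720211959128), np.float64(-54.81363367494899)] [np.float64(-5.815222341847432), np.float64(-57.12613702518383)]
75 [np.float64(-13.020959301159122), np.float64(-61.37247687652633)] [np.float64(-13.315176118647429), np.float64(-61.97036478191843)]
80 [np.float64(-17.004716482726966), np.float64(-67.93132007810365)] [np.float64(-20.815129895447384), np.float64(-66.8145925386528)]
85 [np.float64(-20.98847366429483), np.float64(-74.49016327968111)] [np.float64(-28.315083672247493), np.float64(-71.65882029538737)]
90 [np.float64(-24.972230845862565), np.float64(-81.04900648125846)] [np.float64(-35.815037449047495), np.float64(-76.50304805212198)]
```

jog_arm --targets '[{"claw":1,"translation":[1,-4,0.2],"roll":-0.4},{"claw":1,"translation":[5,-7.5,0.4],"roll":-0.4},{"claw":1,"translation":[10,-7.5,0.4],"roll":-0.4},{"claw":1,"translation":[14,-7.5,0.4],"roll":-0.4},{"claw":1,"translation":[17,-7.5,0.4],"roll":-0.4},{"claw":1,"translation":[19.5,-7.5,0.4],"roll":-0.4},{"claw":1,"translation":[20.5,-7.5,0.4],"roll":-0.4},{"claw":1,"translation":[20.5,-7.5,0.4],"roll":-0.4}]'

```text
clock: 2.25
position: [618.5, 126.9, 97.4]
ee_rot: [0.703, -0.073, 0.704, 0.072]
ft_force: [1.7, 0.9, 0.7]
gripper_width: 0.2
```

```bash
python3 - <<'E'
from jig import *
p=np.load('jig.npy')
snap('wrist','w2'); snap('side','s2'); st=r.get_state(); print(st['position'],st['ee_rot'],st['gripper_width'],st['clock'],st['ft_force'])
crop('s2',190,100,150,150,4,'s2c'); 
E
```

```text
[619.595191   127.24181581  99.11518326] [ 0.70403761 -0.07258494  0.70270195  0.07261158] 0.4465998456524289 2.35 [0.00513505 0.49358314 0.31051817]
```

View pics/s2c.png

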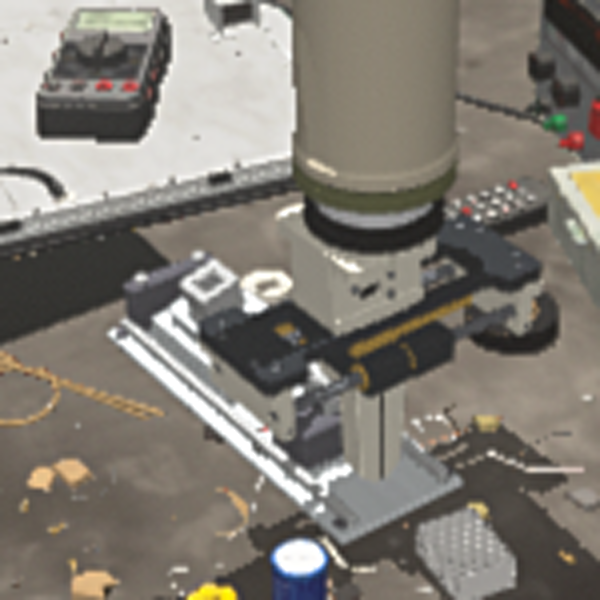

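View pics/w2.png

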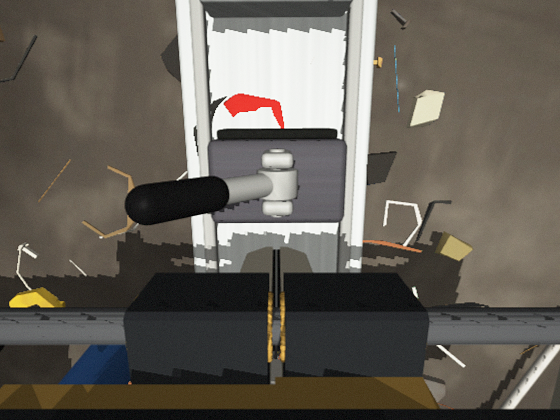

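jog_arm --targets '[{"claw":1,"translation":[-0.4,0.5,0],"roll":0},{"claw":1,"translation":[-0.4,1.5,0],"roll":0},{"claw":1,"translation":[-0.4,2.5,0],"roll":0},{"claw":1,"translation":[-0.4,3.5,0],"roll":0},{"claw":1,"translation":[-0.4,4.5,0],"roll":0},{"claw":1,"translation":[-0.4,5.5,0],"roll":0},{"claw":1,"translation":[-0.4,6.5,0],"roll":0},{"claw":1,"translation":[-0.4,7.2,0],"roll":0}]'

```text
clock: 3.35
position: [604.1, 197.5, 101.8]
ee_rot: [0.703, -0.073, 0.703, 0.072]
ft_force: [3.6, -11.8, 3.5]
gripper_width: 0.7
```

```bash
python3 - <<'E'
from jig import *
snap('wrist','w3'); st=r.get_state(); print(st['position'],st['clock'],st['ft_force'])
E
```

```text
[603.94523912 198.24169097 101.75028543] 3.4 [ 2.38621647 -6.49285514  3.27912861]
```

View pics/w3.png

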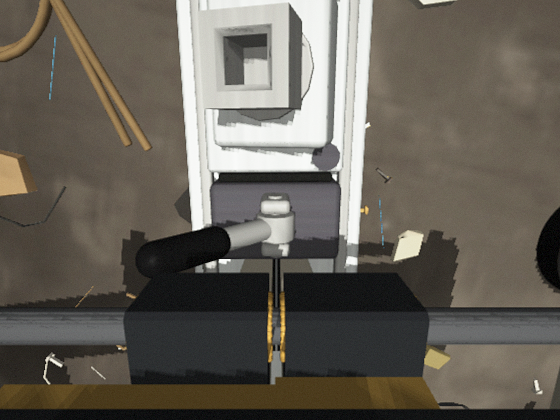

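jog_arm --targets '[{"claw":1,"translation":[0,0.3,0],"roll":0},{"claw":1,"translation":[0,0.5,0],"roll":0},{"claw":1,"translation":[0,0.7,0],"roll":0},{"claw":1,"translation":[0,0.8,0],"roll":0},{"claw":1,"translation":[0,0.9,0],"roll":0},{"claw":1,"translation":[0,1.0,0],"roll":0},{"claw":1,"translation":[0,1.0,0],"roll":0},{"claw":1,"translation":[0,1.0,0],"roll":0}]'

```text
clock: 4.4
position: [602.1, 206.7, 101.8]
ee_rot: [0.703, -0.073, 0.703, 0.072]
ft_force: [2.6, -10.0, 3.6]
gripper_width: 0.8
```

```bash
python3 - <<'E'
from jig import *
snap('wrist','w4');snap('side','s4'); st=r.get_state(); print(st['position'],st['clock'],st['ft_force'])
crop('s4',190,100,150,150,4,'s4c')
E
```

```text
[602.16135429 206.69404776 101.76422528] 4.5 [ 2.50639268 -9.10516807  4.10005768]
```

View pics/w4.png

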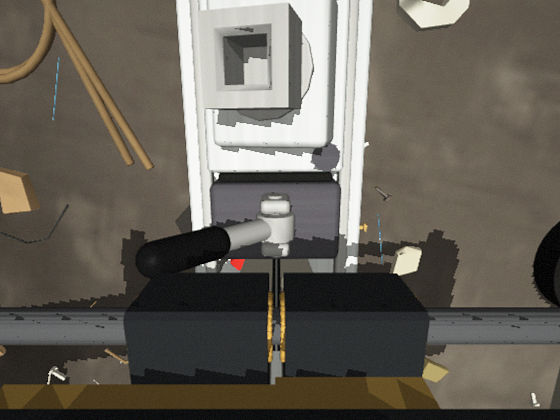

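View pics/s4c.png

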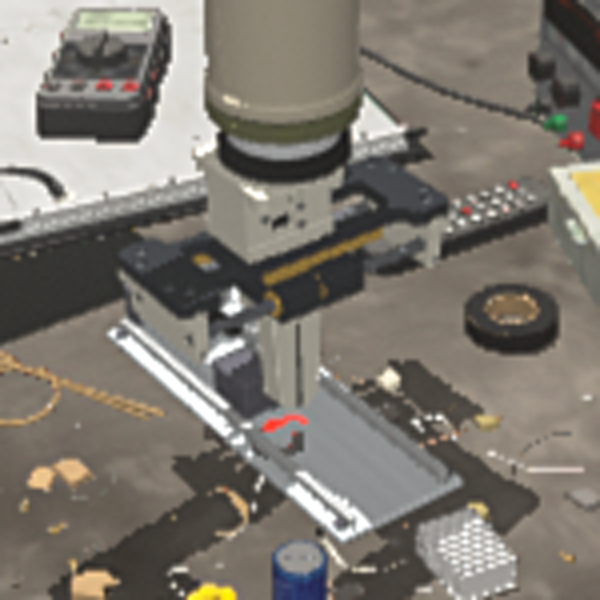

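jog_arm --targets '[{"claw":1,"translation":[0,0.1,0],"roll":0},{"claw":1,"translation":[0,0.2,0],"roll":0},{"claw":1,"translation":[0,0.25,0],"roll":0},{"claw":1,"translation":[0,0.3,0],"roll":0},{"claw":1,"translation":[0,0.3,0],"roll":0},{"claw":1,"translation":[0,0.3,0],"roll":0},{"claw":1,"translation":[0,0.3,0],"roll":0},{"claw":1,"translation":[0,0.3,0],"roll":0}]'

```text
clock: 5.5
position: [602.0, 207.5, 101.8]
ee_rot: [0.703, -0.074, 0.703, 0.071]
ft_force: [4.1, -19.8, 5.0]
gripper_width: 0.9
```

jog_arm --targets '[{"claw":1,"translation":[0,0.1,0],"roll":0},{"claw":1,"translation":[0,0.15,0],"roll":0},{"claw":1,"translation":[0,0.15,0],"roll":0},{"claw":1,"translation":[0,0.15,0],"roll":0},{"claw":1,"translation":[0,-0.2,0],"roll":0},{"claw":1,"translation":[0,-0.8,0],"roll":0},{"claw":1,"translation":[-2,-2.0,0],"roll":0},{"claw":1,"translation":[-5,-3,0],"roll":0}]'

```text
clock: 6.5
position: [606.5, 180.9, 151.8]
ee_rot: [0.702, -0.073, 0.704, 0.073]
ft_force: [0.4, 0.2, 1.2]
gripper_width: 0.5
```

```bash
python3 - <<'E'
from jig import *
snap('wrist','w5');snap('scene','sc5'); st=r.get_state(); print(st['position'],st['ee_rot'],st['clock'],st['ft_force'])
p=np.load('jig.npy')
# lever predicted
for a in (45,0):
  t=np.radians(a); P=[J(p,(-50*np.cos(t),-100,46+50*np.sin(t)))]; print(P,proj('w5',P))
crop('w5',100,0,330,270,2.4,'w5c'); crop('sc5',160,160,140,90,5.7,'sc5c')
E
```

```text
[610.09301558 180.93371735 157.10071094] [ 0.70589304 -0.07213825  0.70086121  0.07283309] 6.6 [-0.1071048  -0.26527803  0.50427288]
[array([561.55650001, 226.65509202,  81.35533906])] [[197.85360558 158.93269967]]
[array([547.22309415, 223.65183201,  46.        ])] [[185.21738647 151.93499697]]
```

View pics/w5c.png

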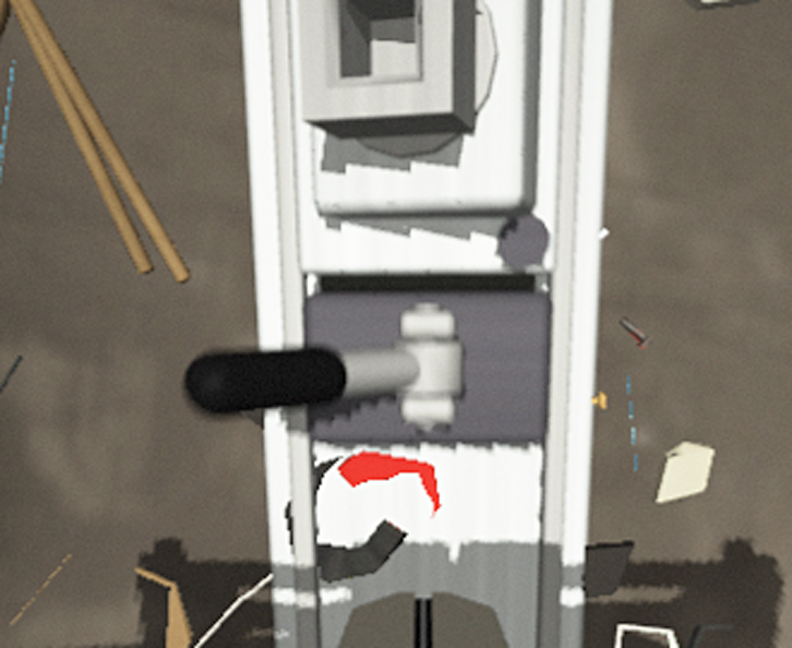

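View pics/sc5c.png

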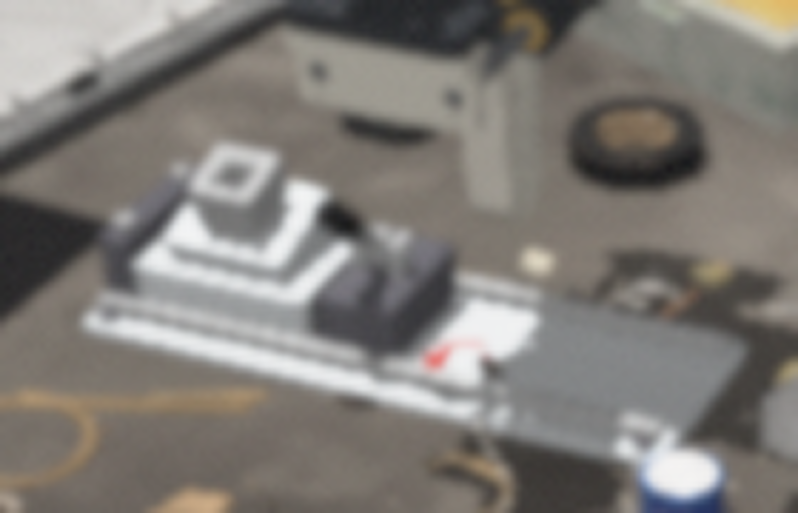

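jog_arm --targets '[{"claw":1,"translation":[-2.8,0,0],"roll":0},{"claw":1,"translation":[-2.8,2.7,-2],"roll":0},{"claw":1,"translation":[-2.8,5.4,-4],"roll":0},{"claw":1,"translation":[-2.8,5.4,-4],"roll":0},{"claw":1,"translation":[-2.1,5.4,-4],"roll":0},{"claw":1,"translation":[-1.6,5.4,-4.3],"roll":0},{"claw":1,"translation":[-1.0,5.4,-4.6],"roll":0},{"claw":1,"translation":[-1.0,5.4,-4.6],"roll":0}]'

```text
clock: 7.6
position: [551.0, 224.0, 160.7]
ee_rot: [0.703, -0.073, 0.704, 0.072]
ft_force: [-0.5, -0.5, 0.7]
gripper_width: 0.2
```

```bash
python3 - <<'E'
from jig import *
snap('wrist','w6');snap('side','s6'); st=r.get_state(); print(st['position'],st['ee_rot'],st['clock'],st['ft_force'])
crop('w6',100,70,330,210,2.4,'w6c'); crop('s6',190,100,150,150,4,'s6c')
E
```

```text
[551.20569265 224.3493186  161.20674214] [ 0.70302305 -0.07254714  0.70372667  0.07255536] 7.7 [-0.70520449  0.30421835  0.46528751]
```

View pics/w6c.png

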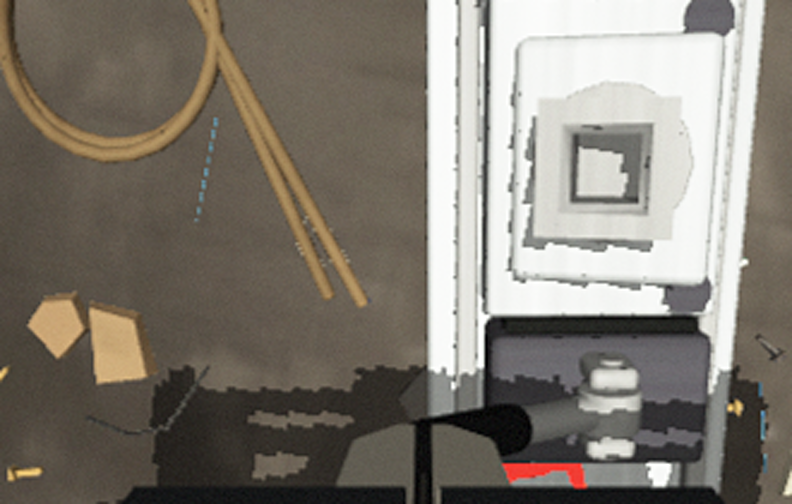

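View pics/s6c.png

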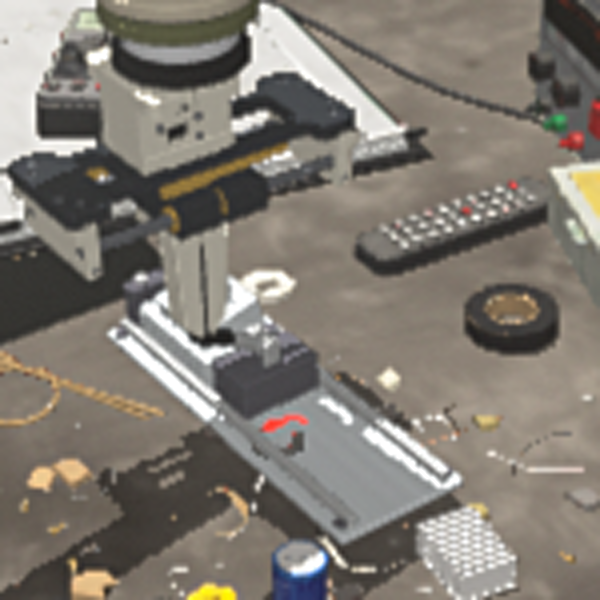

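jog_arm --targets '[{"claw":1,"translation":[0.4,0,-0.2],"roll":0},{"claw":1,"translation":[0.9,0,-0.4],"roll":0},{"claw":1,"translation":[1.5,0,-0.6],"roll":0},{"claw":1,"translation":[2.1,0,-0.7],"roll":0},{"claw":1,"translation":[2.5,0,-0.7],"roll":0},{"claw":1,"translation":[2.8,0,-0.7],"roll":0},{"claw":1,"translation":[2.8,0,-0.7],"roll":0},{"claw":1,"translation":[2.8,0,-0.7],"roll":0}]'

```text
clock: 8.7
position: [544.4, 223.2, 135.0]
ee_rot: [0.703, -0.073, 0.704, 0.073]
ft_force: [-9.7, -3.3, 15.3]
gripper_width: 0.5
```

```bash
python3 - <<'E'
from jig import *
snap('wrist','w7');snap('side','s7'); st=r.get_state(); print(st['position'],st['ee_rot'],st['clock'],st['ft_force'])
crop('w7',100,70,330,210,2.4,'w7c'); crop('s7',190,140,110,110,5.5,'s7c')
E
```

```text
[544.35569313 223.22390303 135.01111703] [ 0.70308411 -0.07277249  0.70362585  0.07271554] 8.8 [-10.3975181   -3.18037797  16.04988555]
```

View pics/w7c.png

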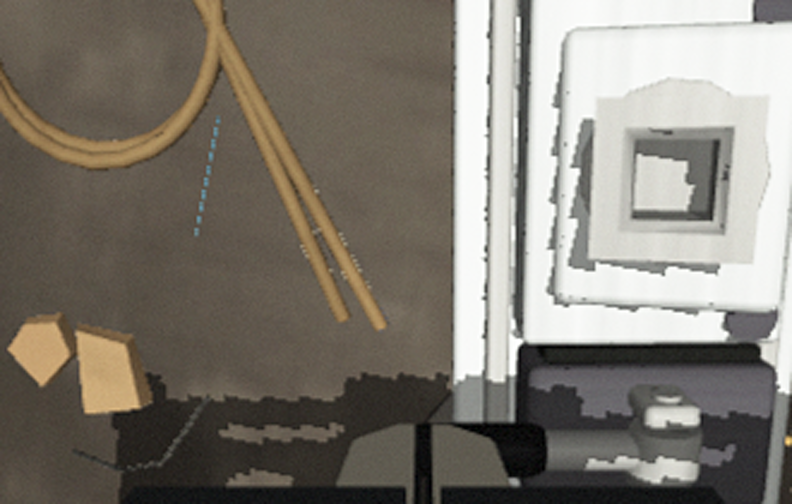

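View pics/s7c.png

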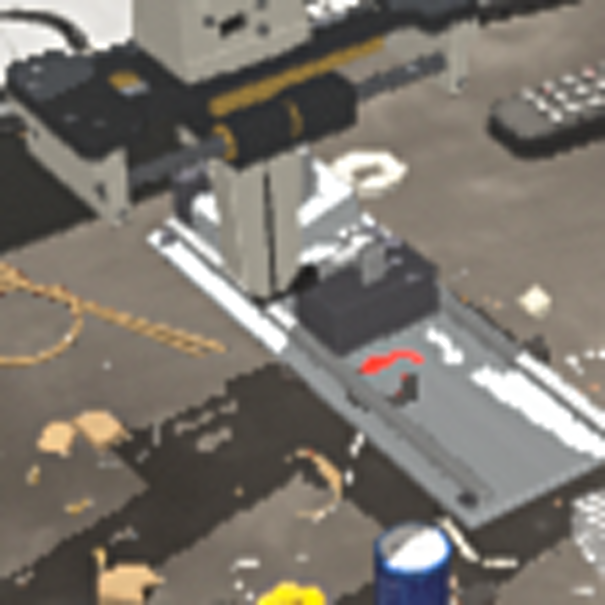

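jog_arm --targets '[{"claw":1,"translation":[0.1,0,0.2],"roll":0},{"claw":1,"translation":[0.25,0,0.2],"roll":0},{"claw":1,"translation":[0.25,0,0.2],"roll":0},{"claw":1,"translation":[-1,0,0],"roll":0},{"claw":1,"translation":[-4,0,0],"roll":0},{"claw":1,"translation":[-6,-3,1],"roll":0},{"claw":1,"translation":[-7,-6,3],"roll":0},{"claw":1,"translation":[-8,-9,5],"roll":0}]'

```text
clock: 9.8
position: [612.9, 144.6, 214.1]
ee_rot: [0.704, -0.073, 0.703, 0.073]
ft_force: [0.3, 0.1, -0.6]
gripper_width: 0.7
```

```bash
python3 - <<'E'
from jig import *
snap('wrist','w8');snap('side','s8'); st=r.get_state(); print(st['position'],st['ee_rot'],st['clock'],st['ft_force'])
crop('s8',190,140,110,110,5.5,'s8c')
E
```

```text
[614.75921567 142.71978568 215.1555381 ] [ 0.70486437 -0.07197721  0.70206324  0.07136322] 9.9 [0.06043731 0.53745332 1.27122634]
```

View pics/w8.png

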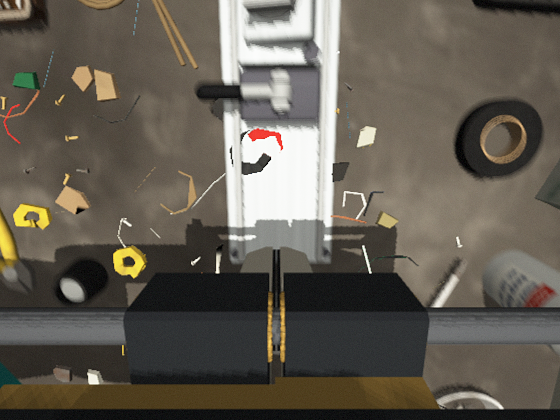

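View pics/s8c.png

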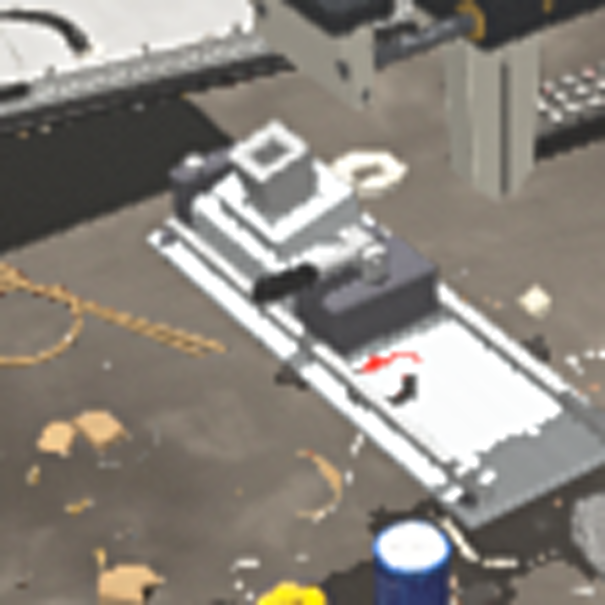

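```bash
python3 - <<'E'
from jig import *
p=np.load('jig.npy')
crop('w6',310,90,90,90,8,'a'); crop('w7',330,90,100,90,7,'b'); crop('s8',220,155,40,40,14,'c')
for a in (0,10): 
  t=np.radians(a); print(a,proj('s8',[J(p,(-58*np.cos(t),-100,46+58*np.sin(t)))]),proj('w8',[J(p,(-58*np.cos(t),-100,46+58*np.sin(t)))]))
E
```

```text
0 [[236.31660582 193.78610829]] [[194.04317857  89.38145515]]
10 [[236.37799807 190.26236729]] [[191.87373042  88.03749398]]
```

View pics/a.png

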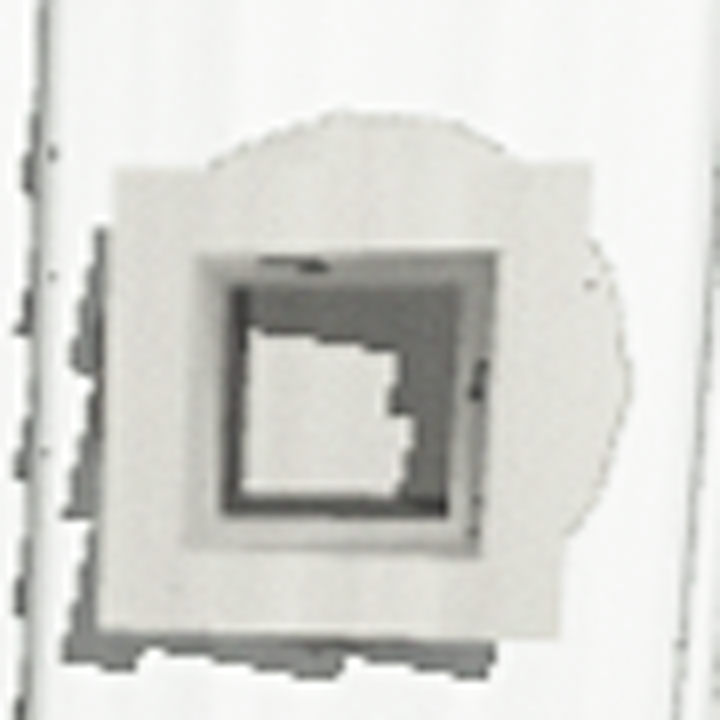

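View pics/b.png

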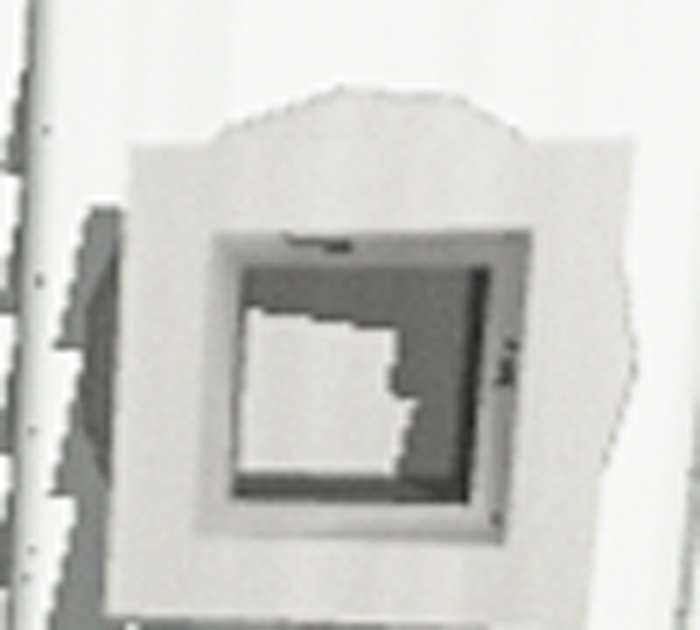

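View pics/c.png

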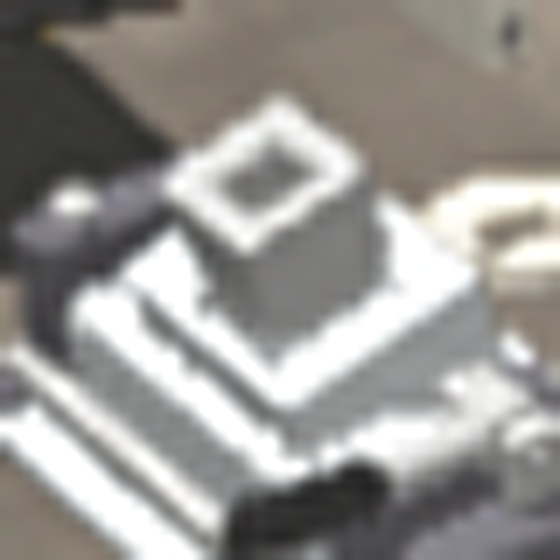

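```bash
cat > plug.py <<'E'
from jig import *
p=np.load('jig.npy')
def frame(v):
    x,y,z,phi=v[:4]; t=np.radians(15)
    # axis leans to -x
    R0=np.array([[np.cos(t),0,-np.sin(t)],[0,1,0],[np.sin(t),0,np.cos(t)]]); 
    Rz=np.array([[np.cos(phi),-np.sin(phi),0],[np.sin(phi),np.cos(phi),0],[0,0,1]])
    return np.array([x,y,z]),R0@Rz
def pt(v,l): o,R=frame(v); return J(p,o+R@np.array(l,float))
S=[(-1,1),(1,1),(1,-1),(-1,-1)]
O=[]
def add(f,ox,oy,s,pts,h):
    for (a,b),q in zip(S,pts):
        if q: O.append((f,(ox+q[0]/s,oy+q[1]/s),(a*h,b*h,0)))
add('w6',310,90,8,[(115,168),(590,162),(560,637),(100,632)],14)
add('w6',310,90,8,[(195,255),(497,250),(480,553),(185,547)],9)
add('w7',330,90,7,[(130,143),(634,137),None,(108,613)],14)
add('w7',330,90,7,[(212,237),(530,232),(502,543),(197,535)],9)
add('s8',220,155,14,[None,(275,95),(362,165),(245,250)],14) if 0 else None
for q,(a,b) in zip([(275,95),(362,165),(245,250),(168,185)],[(1,1),(1,-1),(-1,-1),(-1,1)]): O.append(('s8',(220+q[0]/14,155+q[1]/14),(a*14,b*14,0)))
def rs(v): return np.concatenate([proj(f,pt(v,l))[0]-uv for f,uv,l in O])
E
python3 - <<'E'
from plug import *
s=least_squares(rs,[-9,-40,71,0],loss='soft_l1'); print(s.x,s.cost); print(rs(s.x).reshape(-1,2).round(1).tolist())
np.save('plug.npy',s.x); print('mouth',pt(s.x,(0,0,0)),'floor',pt(s.x,(0,0,-20)),'bar center seated',pt(s.x,(0,0,86)))
E
```

```text
[-9.40208274e+00 -3.95872959e+01  7.06105407e+01  7.81320056e-03] 2.060752502806674
[[-0.2, 0.0], [0.5, -0.2], [0.1, 0.3], [0.2, -0.5], [-0.2, -0.3], [0.3, -0.0], [0.1, 0.3], [-0.2, 0.4], [-0.3, 0.4], [-0.2, 0.2], [-0.1, 0.1], [-0.3, -0.7], [0.2, -0.3], [0.4, -0.0], [-0.4, 0.1], [0.8, 0.5], [0.8, 0.3], [0.2, 0.2], [-0.3, 0.0]]
mouth [574.56898959 291.10616996  70.61054066] floor [579.63535259 292.16771845  51.29202414] bar center seated [552.7836287  286.54151144 153.68016172]
```

```bash
python3 - <<'E'
from jig import *
cs=lambda x,y:(260+x/5,250+y/5)
cc=lambda x,y:(325+x/6,220+y/6)
# larger bar top edges: side far end top corner(335,190),(near end)(515,335)
print('top mid',tri([('side0',cs(430,270)),('scene0',cc(540,195))]))
print('ends', tri([('side0',cs(338,205)),('scene0',cc(405,175))]), tri([('side0',cs(505,335)),('scene0',cc(668,222))]))
print('z123', onz('side0',cs(338,205),123),onz('side0',cs(505,335),123))
print('collars', onz('side0',cs(400,398),54),onz('side0',cs(222,238),54),onz('scene0',cc(510,385),54),onz('scene0',cc(212,318),54))
print('slim', tri([('side0',cs(235,120)),('scene0',cc(225,140))]))
print('stand top corners', [onz('side0',cs(*q),50).round(0) for q in [(107,222),(418,512),(527,432),(210,160)]])
print('pink',tri([('side0',(398,283)),('scene0',(432,228))]))
st=r.get_state(); print(st['position'])
E
```

```text
top mid [ 561.06745176 -228.17422864  120.78746217]
ends [ 547.89530968 -192.33871664  120.99281934] [ 566.35418504 -262.98852399  123.84238848]
z123 [ 546.5932255  -194.46404399  123.        ] [ 567.06326811 -261.9608279   123.        ]
collars [ 557.49269128 -227.05983875   54.        ] [ 535.21184593 -139.72652026   54.        ] [ 557.48197661 -229.20323518   54.        ] [ 535.47130855 -141.73597336   54.        ]
slim [ 536.88527751 -140.69103577  118.02549485]
stand top corners [array([ 502., -112.,   50.]), array([ 541., -266.,   50.]), array([ 591., -254.,   50.]), array([ 550., -101.,   50.])]
pink [ 673.38377502 -217.46563545  106.49078012]
[614.75921567 142.71978568 215.1555381 ]
```

jog_arm --targets '[{"claw":0.5,"translation":[-3,-3,-1],"roll":0},{"claw":0,"translation":[-6,-8.5,-2.8],"roll":-1},{"claw":-0.1,"translation":[-8.6,-14.3,-4.6],"roll":-2},{"claw":-0.1,"translation":[-8.6,-20.2,-6.4],"roll":-3},{"claw":-0.1,"translation":[-8.6,-26.1,-8.2],"roll":-4},{"claw":-0.1,"translation":[-8.6,-32,-10],"roll":-4},{"claw":-0.1,"translation":[-8.6,-37,-11.6],"roll":-4},{"claw":-0.1,"translation":[-8.6,-40.4,-12.6],"roll":-4}]'

```text
clock: 10.9
position: [570.5, -278.0, 298.9]
ee_rot: [0.7, -0.097, 0.701, 0.097]
ft_force: [0.4, 0.5, 0.3]
gripper_width: 51.2
```

```bash
python3 - <<'E'
from jig import *
snap('side','s9'); snap('scene','sc9'); snap('wrist','w9'); st=r.get_state(); print(st['position'],st['ee_rot'],st['clock'],st['ft_force'],st['gripper_width'])
crop('sc9',325,220,120,100,6,'sc9c')
E
```

```text
[ 570.71674383 -277.07555334  298.72228057] [ 0.70028534 -0.09601681  0.70076206  0.09650772] 11.05 [-0.12768128 -0.60287087  0.58800457] 50.94266529955117
```

View pics/w9.png

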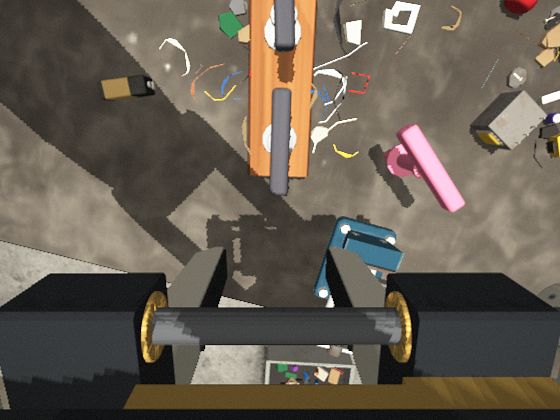

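```bash
python3 - <<'E'
from jig import *
crop('w9',230,70,100,140,4.2,'w9c')
E
```

```text
(no output)
```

View pics/w9c.png

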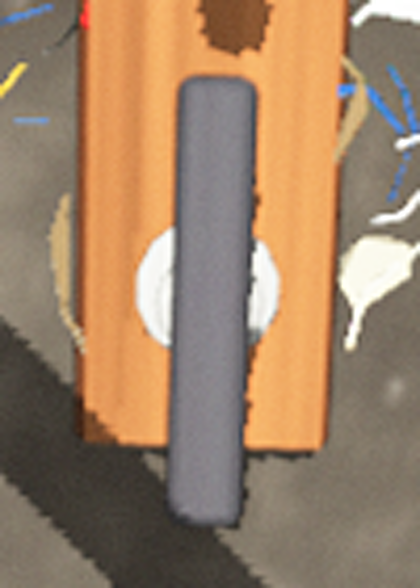

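```bash
python3 - <<'E'
from jig import *
c=lambda x,y:(230+x/4.2,70+y/4.2)
a=onz('w9',c(219.5,77),123); b=onz('w9',c(205,521),123); m=(a+b)/2
print(a,b,m,np.linalg.norm(a-b), np.degrees(np.arctan2(*(a-b)[[1,0]])))
col=onz('w9',c(208,283),54); print('collar',col)
g=np.array([571-.0,-276.9,300]); 
from scipy.spatial.transform import Rotation as Ro
q=r.get_state()['ee_rot']; R=Ro.from_quat(np.r_[q[1:],q[0]]).as_matrix(); print(R.round(3)); pos=r.get_state()['position']; print(pos)
print('tool shift to bar grasp',R.T@(np.array([m[0],m[1],114+65])-pos))
E
```

```text
[ 549.22892498 -189.23853778  123.        ] [ 567.41974547 -262.8824964   123.        ] [ 558.32433523 -226.06051709  123.        ] 75.85735687243574 103.87491257708339
collar [ 557.90502518 -225.10808591   54.        ]
[[-0.001 -0.27   0.963]
 [ 0.001  0.963  0.27 ]
 [-1.     0.001 -0.001]]
[ 570.71674383 -277.07555334  298.72228057]
tool shift to bar grasp [119.76207808  52.37346028   1.89617849]
```

jog_arm --targets '[{"claw":-0.1,"translation":[0,3,0.1],"roll":1.8},{"claw":-0.1,"translation":[1,5.2,0.2],"roll":1.8},{"claw":-0.1,"translation":[4,5.2,0.2],"roll":1.8},{"claw":-0.1,"translation":[8,5.2,0.2],"roll":1.8},{"claw":-0.1,"translation":[10.5,5.2,0.2],"roll":1.8},{"claw":-0.1,"translation":[12,5.2,0.2],"roll":1.8},{"claw":-0.1,"translation":[12,5.2,0.2],"roll":1.8},{"claw":-0.1,"translation":[12,5.2,0.2],"roll":1.8}]'

```text
clock: 12.05
position: [559.7, -225.3, 181.1]
ee_rot: [0.702, -0.087, 0.701, 0.086]
ft_force: [0.6, 0.6, 0.9]
gripper_width: 51.2
```

```bash
python3 - <<'E'
from jig import *
snap('side','s10'); snap('wrist','w10'); st=r.get_state(); print(st['position'],st['ee_rot'],st['clock'],st['ft_force'],st['gripper_width'])
crop('s10',260,200,150,150,4,'s10c')
E
```

```text
[ 559.81760721 -225.64905764  181.41644231] [ 0.70261137 -0.08670972  0.70105152  0.08570557] 12.15 [ 0.31935275 -0.34670509 -0.19297117] 51.346649518914326
```

View pics/w10.png

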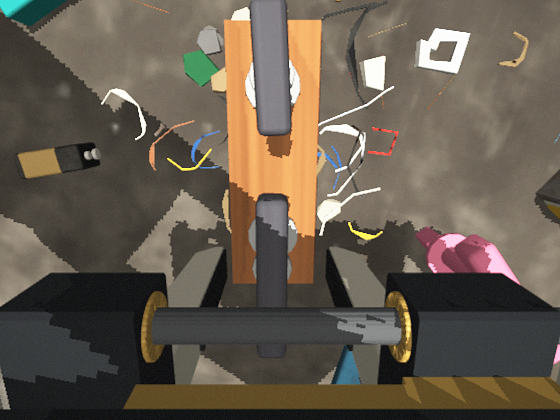

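View pics/s10c.png

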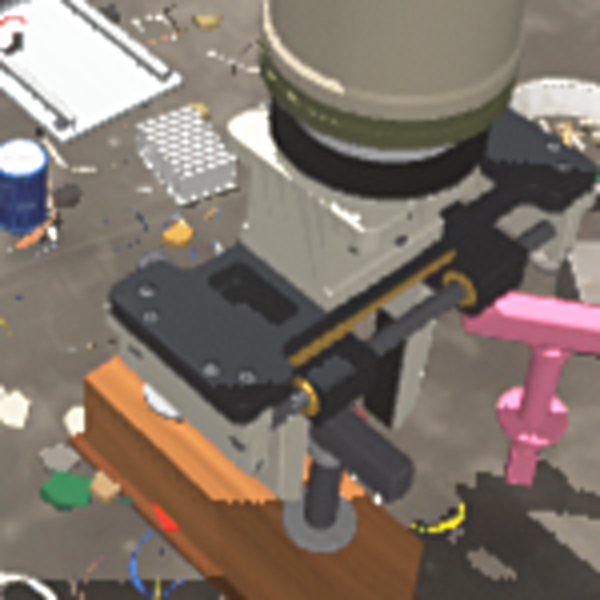

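jog_arm --targets '[{"claw":-0.1,"translation":[0.2,0,-0.15],"roll":0},{"claw":0.4,"translation":[0.2,0,-0.15],"roll":0},{"claw":1,"translation":[0.2,0,-0.15],"roll":0},{"claw":1,"translation":[0.2,0,-0.15],"roll":0},{"claw":1,"translation":[0.2,0,-0.15],"roll":0},{"claw":1,"translation":[0.2,0,-0.15],"roll":0},{"claw":1,"translation":[0.2,0,-0.15],"roll":0},{"claw":1,"translation":[0.2,0,-0.15],"roll":0}]' --grip_force 15

```text
clock: 13.15
position: [557.5, -225.7, 177.7]
ee_rot: [0.702, -0.086, 0.702, 0.086]
ft_force: [0.1, -0.3, -0.8]
gripper_width: 13.7
```

```bash
python3 - <<'E'
from jig import *
snap('wrist','w11'); st=r.get_state(); print(st['position'],st['ee_rot'],st['clock'],st['ft_force'],st['gripper_width'])
E
```

```text
[ 557.51230688 -225.68593596  177.66663605] [ 0.70181085 -0.08617663  0.70185461  0.08622774] 13.2 [ 0.24913106 -0.40786427 -0.51587788] 13.823705172664413
```

View pics/w11.png

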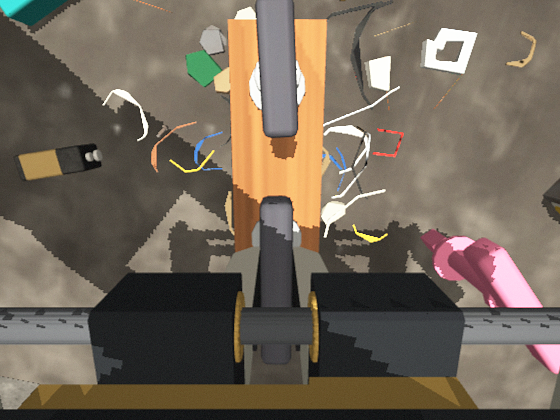

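jog_arm --targets '[{"claw":1,"translation":[-2,0,0],"roll":0},{"claw":1,"translation":[-7,0,0],"roll":0},{"claw":1,"translation":[-12,0,0],"roll":-5},{"claw":1,"translation":[-14.5,3,0.85],"roll":-15},{"claw":1,"translation":[-14.5,9,2.6],"roll":-25},{"claw":1,"translation":[-14.5,15,4.3],"roll":-35},{"claw":1,"translation":[-14.5,21,6],"roll":-45},{"claw":1,"translation":[-14.5,27,7.7],"roll":-55}]'

```text
clock: 14.2
position: [566.7, 56.8, 324.6]
ee_rot: [0.582, -0.402, 0.581, 0.402]
ft_force: [0.5, -0.3, -0.1]
gripper_width: 13.7
```

```bash
python3 - <<'E'
from jig import *
snap('side','s12'); st=r.get_state(); print(st['position'],st['ee_rot'],st['clock'],st['ft_force'],st['gripper_width'],st['q'])
E
```

```text
[566.28878446  64.12426613 324.53582247] [ 0.58031531 -0.40503214  0.57743752  0.40712285] 14.25 [-1.37489086  4.83732829 -1.24601827] 13.818167708759349 [ 0.02035377  0.03914942  1.54507996  0.00472406  1.55563315 -1.20316772]
```

View pics/s12.png

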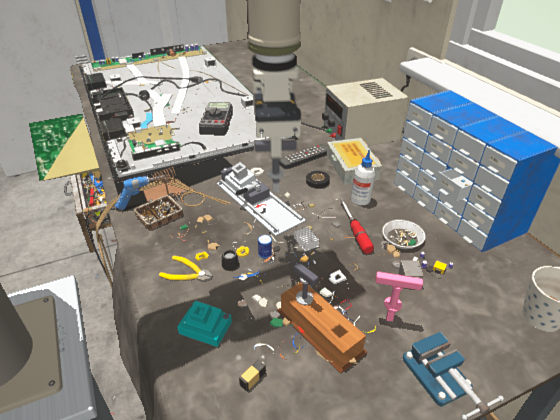

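jog_arm --targets '[{"claw":1,"translation":[0,2.0,6],"roll":-8},{"claw":1,"translation":[0,4.0,11.5],"roll":-16},{"claw":1,"translation":[0,5.8,16.5],"roll":-24},{"claw":1,"translation":[0,7.0,20],"roll":-30},{"claw":1,"translation":[1,7.7,22],"roll":-32.8},{"claw":1,"translation":[3,7.75,22.3],"roll":-32.8},{"claw":1,"translation":[4.5,7.75,22.3],"roll":-32.8},{"claw":1,"translation":[4.5,7.75,22.3],"roll":-32.8}]'

```text
clock: 15.25
position: [573.7, 288.9, 274.7]
ee_rot: [0.445, -0.547, 0.448, 0.549]
ft_force: [0.1, 0.2, -1.7]
gripper_width: 14.2
```

```bash
python3 - <<'E'
from jig import *
from scipy.spatial.transform import Rotation as Ro
snap('side','s13'); snap('scene','sc13'); snap('wrist','w13'); st=r.get_state(); print(st['position'],st['clock'],st['ft_force'],st['gripper_width'],st['q'])
q=st['ee_rot'];R=Ro.from_quat(np.r_[q[1:],q[0]]).as_matrix();print(R.round(3),np.degrees(np.arctan2(R[1,2],R[0,2])))
crop('s13',190,100,150,120,5,'s13c');crop('sc13',150,100,160,120,5,'sc13c')
E
```

```text
[574.87987912 289.95021433 278.26944123] 15.4 [-0.27388578 -0.06776984 -0.90459832] 14.125562726765443 [ 3.87581435e-01  2.58915244e-01  1.38757177e+00 -1.11605765e-04
  1.49453783e+00 -1.38753847e+00]
[[ 0.001 -0.979 -0.203]
 [ 0.    -0.203  0.979]
 [-1.    -0.001 -0.   ]] 101.70736385116004
```

View pics/s13c.png

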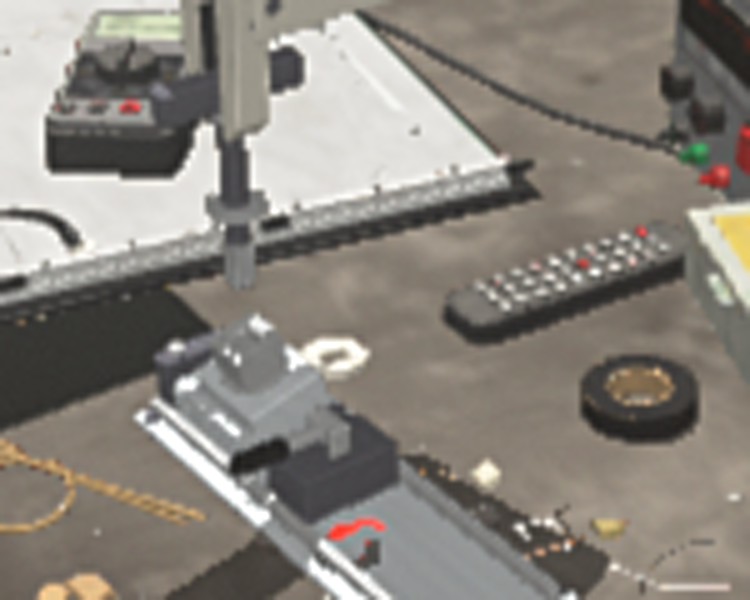

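View pics/sc13c.png

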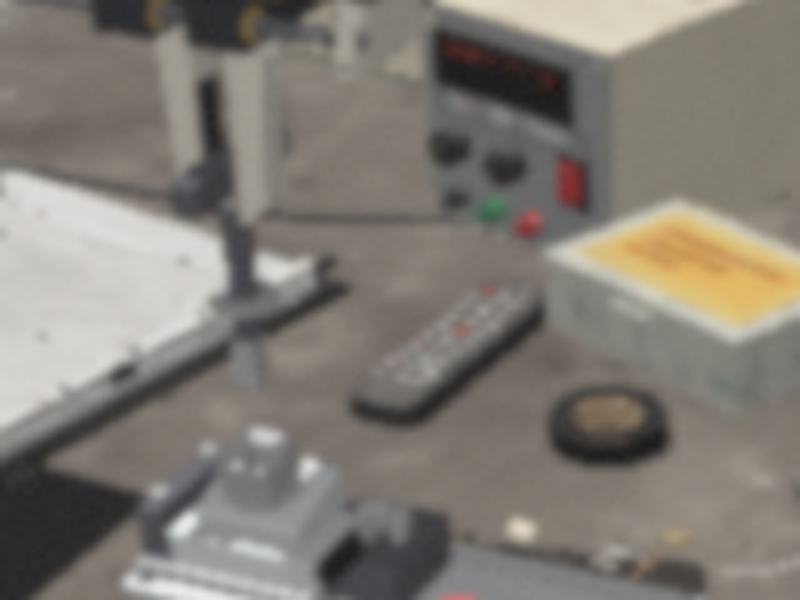

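View pics/w13.png

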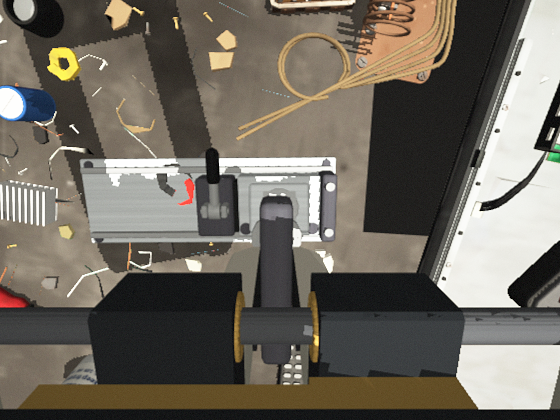

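```bash
python3 - <<'E'
from jig import *
# take pic position at s13 start ~ (573.9,289.2,276)
for P in ([573.7,288.9,105.2],[574.6,289.8,108]):
  print(proj('s13',[P]),proj('sc13',[P]))
print('tip tri',tri([('s13',(190+240/5,100+283/5)),('sc13',(150+252/5,100+387/5))]))
print('collar tri',tri([('s13',(190+236/5,100+213/5)),('sc13',(150+241/5,100+308/5))]))
E
```

```text
[[238.33562416 156.26849824]] [[199.08935299 178.0634788 ]]
[[238.48323427 155.03145875]] [[198.95550192 176.70633347]]
tip tri [569.84916947 280.42751582 110.5637493 ]
collar tri [571.16913165 283.45016847 147.96525689]
```

jog_arm --targets '[{"claw":1,"translation":[1,-0.1,0.05],"roll":-0.1},{"claw":1,"translation":[2,-0.1,0.05],"roll":-0.1},{"claw":1,"translation":[2.8,-0.1,0.05],"roll":-0.1},{"claw":1,"translation":[3.2,-0.1,0.05],"roll":-0.1},{"claw":1,"translation":[3.4,-0.1,0.05],"roll":-0.1},{"claw":1,"translation":[3.4,-0.1,0.05],"roll":-0.1},{"claw":1,"translation":[3.4,-0.1,0.05],"roll":-0.1},{"claw":1,"translation":[3.4,-0.1,0.05],"roll":-0.1}]'

```text
clock: 16.4
position: [575.5, 291.6, 244.1]
ee_rot: [-0.446, 0.549, -0.445, -0.549]
ft_force: [-0.5, -0.2, -1.3]
gripper_width: 14.1
```

```bash
python3 - <<'E'
from plug import *
snap('side','s14'); snap('scene','sc14'); snap('wrist','w14');st=r.get_state(); print(st['position'],st['clock'],st['ft_force'])
crop('s14',210,120,70,70,9,'s14c');crop('sc14',170,140,70,70,9,'sc14c')
d=st['position']-[J(p,(0,0,0))[0],J(p,(0,0,0))[1],0]; c,s=np.cos(p[2]),np.sin(p[2]); print('jig',c*d[0]+s*d[1],-s*d[0]+c*d[1])
E
```

```text
[575.42272527 291.54374358 243.89696144] 16.55 [ 0.35544547  0.91257976 -1.21599615]
jig -8.47675662810476 -39.334102575375674
```

View pics/s14c.png

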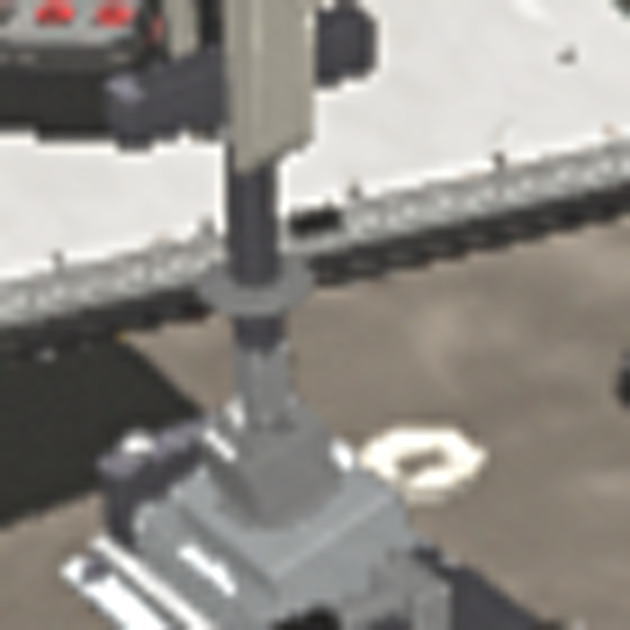

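View pics/sc14c.png

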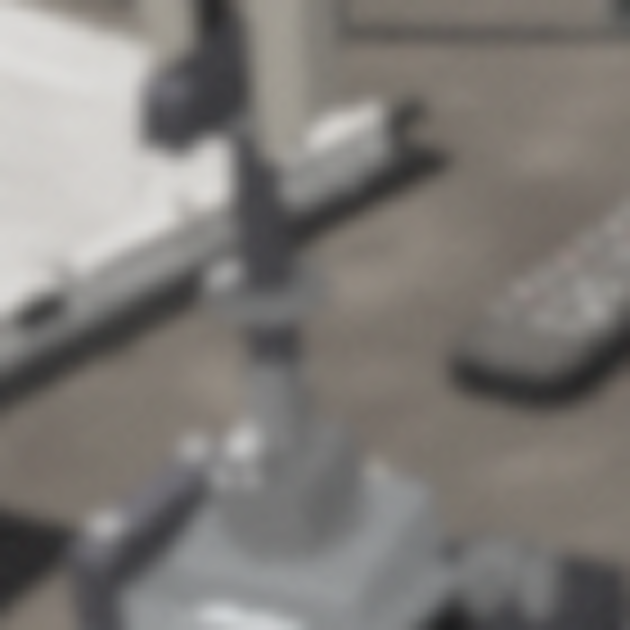

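jog_arm --targets '[{"claw":1,"translation":[0.2,0,0],"roll":0},{"claw":1,"translation":[0.35,0,0],"roll":0},{"claw":1,"translation":[0.5,0,0],"roll":0},{"claw":1,"translation":[0.6,0,0],"roll":0},{"claw":1,"translation":[0.7,0,0],"roll":0},{"claw":1,"translation":[0.8,0,0],"roll":0},{"claw":1,"translation":[0.8,0,0],"roll":0},{"claw":1,"translation":[0.8,0,0],"roll":0}]'

```text
clock: 17.55
position: [575.3, 291.5, 235.6]
ee_rot: [0.445, -0.549, 0.446, 0.549]
ft_force: [-1.5, -0.4, -1.3]
gripper_width: 14.0
```

jog_arm --targets '[{"claw":1,"translation":[0,0.3,0],"roll":0},{"claw":1,"translation":[0.03,0.7,0],"roll":0},{"claw":1,"translation":[0.06,1.1,0],"roll":0},{"claw":1,"translation":[0.1,1.4,0],"roll":0},{"claw":1,"translation":[0.15,1.75,0],"roll":0},{"claw":1,"translation":[0.23,2.15,0],"roll":0},{"claw":1,"translation":[0.23,2.15,0],"roll":0},{"claw":1,"translation":[0.23,2.15,0],"roll":0}]'

```text
clock: 18.55
position: [554.1, 287.1, 233.2]
ee_rot: [0.445, -0.549, 0.446, 0.549]
ft_force: [-0.2, -0.0, -0.8]
gripper_width: 14.0
```

```bash
python3 - <<'E'
from plug import *
snap('side','s15'); snap('scene','sc15'); st=r.get_state(); print(st['position'],st['clock'],st['ft_force'])
crop('s15',200,100,90,90,7,'s15c');crop('sc15',160,120,90,90,7,'sc15c')
E
```

```text
[554.17461017 287.02347032 233.14262575] 18.65 [ 0.15449159 -0.97715742 -1.28205386]
```

View pics/s15c.png

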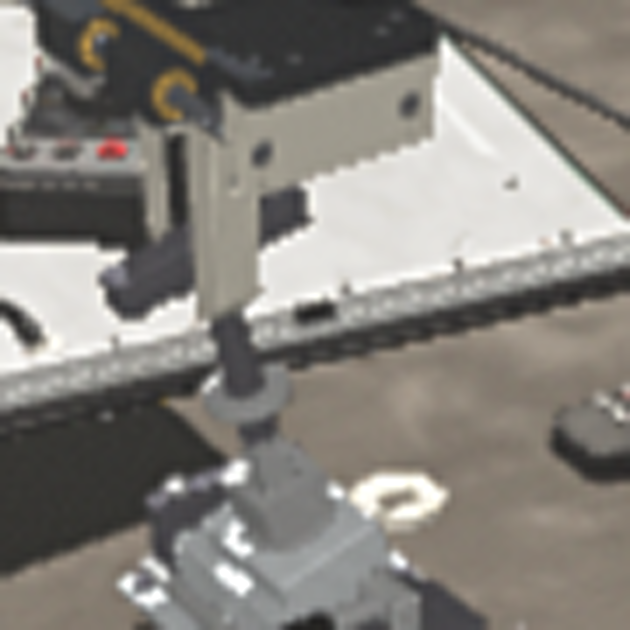

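View pics/sc15c.png

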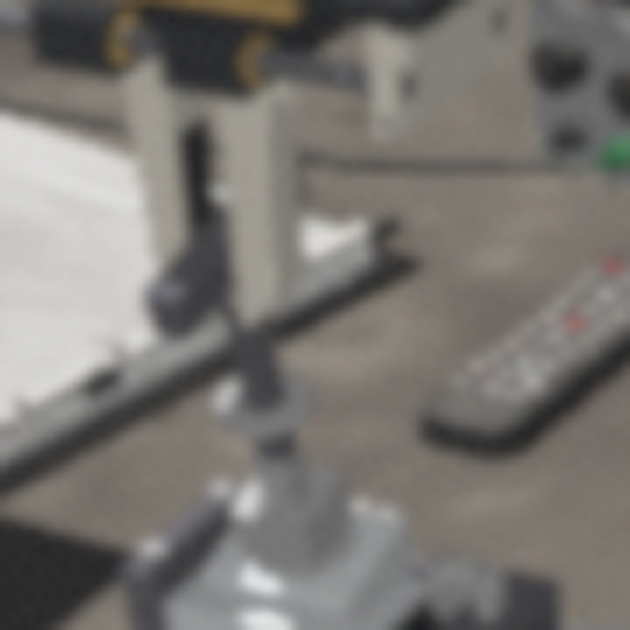

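jog_arm --targets '[{"claw":1,"translation":[0.06,0.27,0],"roll":0},{"claw":1,"translation":[0.13,0.54,0],"roll":0},{"claw":1,"translation":[0.25,0.51,0],"roll":0},{"claw":1,"translation":[0.45,0.45,0],"roll":0},{"claw":1,"translation":[0.65,0.4,0],"roll":0},{"claw":1,"translation":[0.85,0.35,0],"roll":0},{"claw":1,"translation":[1.0,0.31,0],"roll":0},{"claw":1,"translation":[1.0,0.31,0],"roll":0}]'

```text
clock: 19.65
position: [551.3, 286.4, 223.2]
ee_rot: [0.445, -0.549, 0.446, 0.549]
ft_force: [2.2, 1.1, -1.6]
gripper_width: 14.2
```

```bash
python3 - <<'E'
from plug import *
snap('side','s16'); st=r.get_state(); print(st['position'],st['clock'],st['ft_force'])
crop('s16',200,100,90,90,7,'s16c')
E
```

```text
[551.26104517 286.42160722 223.23189083] 19.7 [ 1.69396787  0.9978299  -1.83580057]
```

View pics/s16c.png

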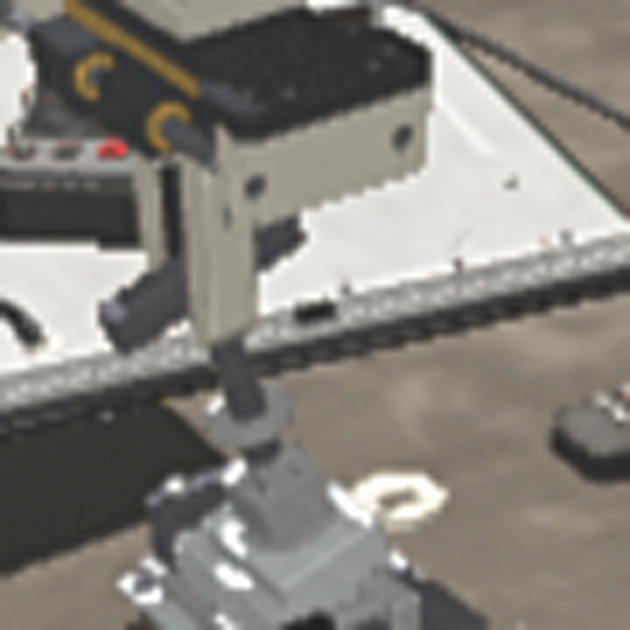

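jog_arm --targets '[{"claw":1,"translation":[0.15,-0.04,0],"roll":0},{"claw":1,"translation":[0.3,-0.08,0],"roll":0},{"claw":1,"translation":[0.42,-0.11,0],"roll":0},{"claw":1,"translation":[0.52,-0.14,0],"roll":0},{"claw":1,"translation":[0.62,-0.17,0],"roll":0},{"claw":1,"translation":[0.7,-0.19,0],"roll":0},{"claw":1,"translation":[0.75,-0.2,0],"roll":0},{"claw":1,"translation":[0.75,-0.2,0],"roll":0}]'

```text
clock: 20.7
position: [553.6, 287.1, 218.3]
ee_rot: [-0.446, 0.549, -0.445, -0.549]
ft_force: [-5.7, -1.9, 12.1]
gripper_width: 14.1
```

```bash
python3 - <<'E'
from plug import *
v=np.load('plug.npy')
snap('side','s17');snap('scene','sc17'); snap('wrist','w17');st=r.get_state(); print(st['position'],st['clock'],st['ft_force'])
for z in (22,26,24,27,29): print(z,'s17c',(proj('s17',pt(v,(0,0,z)))[0]-[210,120])*10,'sc',(proj('sc17',pt(v,(0,0,z)))[0]-[165,140])*10)
crop('s17',210,120,60,60,10,'s17c');crop('sc17',165,140,60,60,10,'sc17c')
E
```

```text
[553.5424771 287.11498   218.2387127] 20.85 [-3.99766017 -1.92319006 11.73522183]
22 s17c [267.12005974 411.29734297] sc [328.62667604 439.49703212]
26 s17c [262.66171614 399.27879597] sc [324.66567621 426.53882783]
24 s17c [264.89383517 405.29601444] sc [326.64861462 433.02590738]
27 s17c [261.54343889 396.26420827] sc [323.67237249 423.28928654]
29 s17c [259.30243419 390.22303631] sc [321.68208471 416.77816391]
```

View pics/s17c.png

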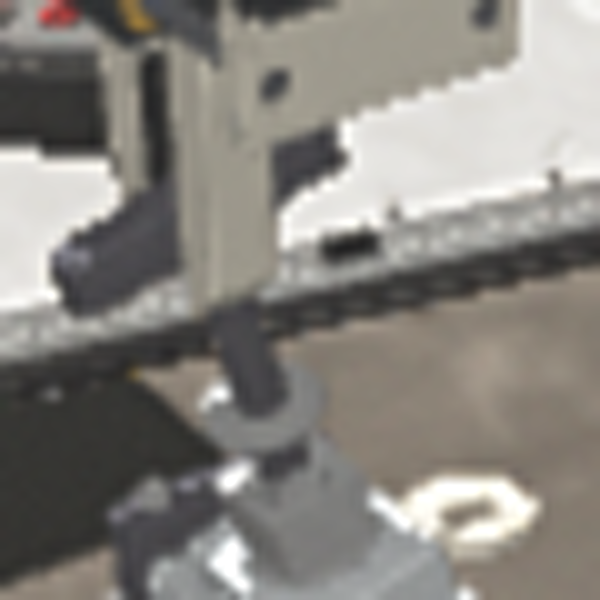

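View pics/sc17c.png

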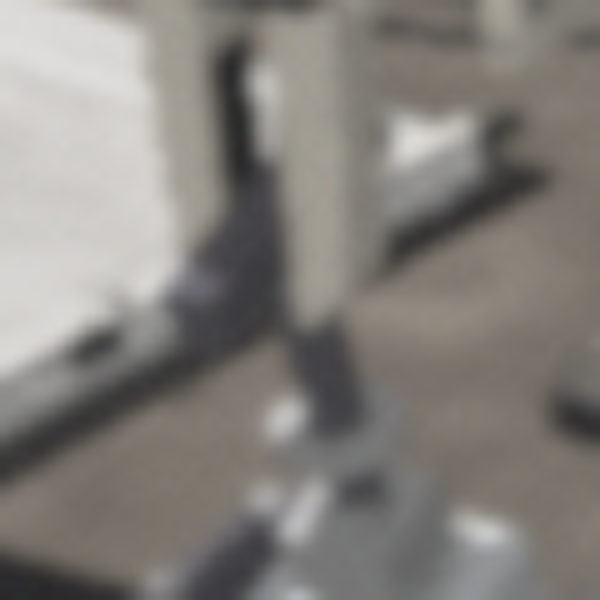

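View pics/w17.png

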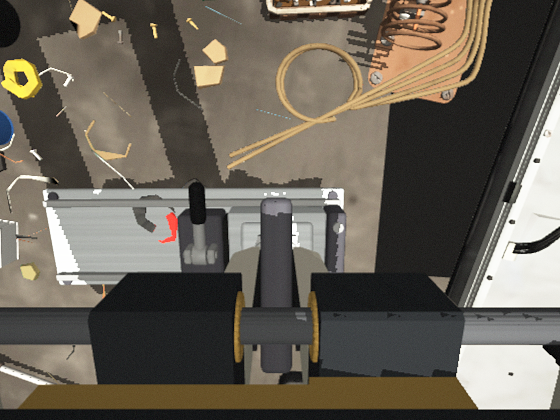

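jog_arm --targets '[{"claw":1,"translation":[-0.05,0.08,0],"roll":0},{"claw":1,"translation":[-0.05,0.08,0],"roll":6},{"claw":1,"translation":[-0.03,0.08,0],"roll":13},{"claw":1,"translation":[-0.03,0.08,0],"roll":20},{"claw":1,"translation":[-0.03,0.08,0],"roll":27},{"claw":1,"translation":[-0.02,0.08,0],"roll":34},{"claw":1,"translation":[-0.02,0.08,0],"roll":40},{"claw":1,"translation":[-0.02,0.08,0],"roll":40}]'

```text
clock: 21.85
position: [553.1, 288.5, 218.2]
ee_rot: [0.608, -0.363, 0.605, 0.364]
ft_force: [-0.1, 6.6, 6.3]
gripper_width: 17.5
```

```bash
python3 - <<'E'
from plug import *
v=np.load('plug.npy')
snap('side','s18');snap('scene','sc18'); snap('wrist','w18');st=r.get_state(); print(st['position'],st['clock'],st['ft_force'],st['wrist_torque'],st['gripper_width'])
crop('s18',200,110,80,80,8,'s18c')
E
```

```text
[553.10397693 288.46811162 218.14919638] 22.0 [-0.68591727  5.59316605  5.52498756] [ 1.50276099 -0.25755699  0.2819731 ] 17.39835040811312
```

View pics/s18c.png

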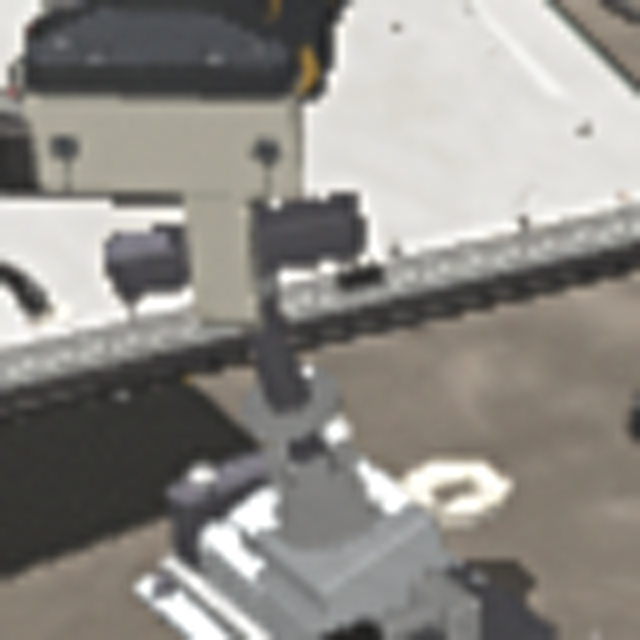

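View pics/w18.png

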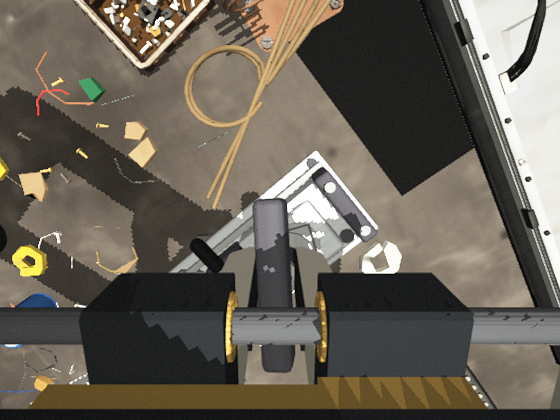

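jog_arm --targets '[{"claw":1,"translation":[0,0,0.03],"roll":7},{"claw":1,"translation":[0,0,0.05],"roll":14},{"claw":1,"translation":[0.02,0,0.05],"roll":21},{"claw":1,"translation":[0.03,0,0.05],"roll":28},{"claw":1,"translation":[0.03,0,0.05],"roll":35},{"claw":1,"translation":[0.04,0,0.05],"roll":42},{"claw":1,"translation":[0.05,0,0.05],"roll":47},{"claw":1,"translation":[0.05,0,0.05],"roll":47}]'

```text
clock: 23.0
position: [554.1, 288.4, 218.1]
ee_rot: [0.703, -0.091, 0.699, 0.092]
ft_force: [2.3, 3.3, 6.6]
gripper_width: 19.3
```

```bash
python3 - <<'E'
from plug import *
v=np.load('plug.npy')
snap('side','s19');snap('scene','sc19'); snap('wrist','w19');st=r.get_state(); print(st['position'],st['clock'],st['ft_force'],st['wrist_torque'],st['gripper_width'])
crop('s19',200,110,80,80,8,'s19c');crop('sc19',155,120,80,80,8,'sc19c');crop('w19',180,130,200,160,4,'w19c')
E
```

```text
[554.11162831 288.41349233 218.07078737] 23.15 [2.639855   3.18600789 6.64196187] [ 0.9101826  -0.80976129  0.16351206] 19.524359060104082
```

View pics/s19c.png

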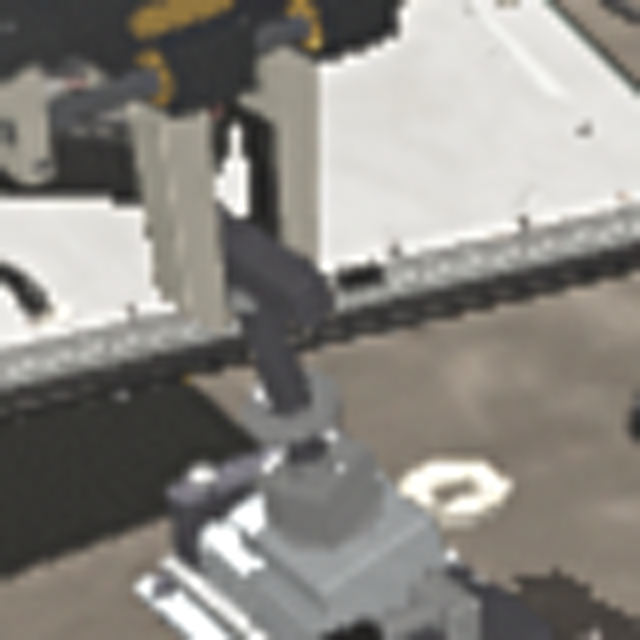

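View pics/sc19c.png

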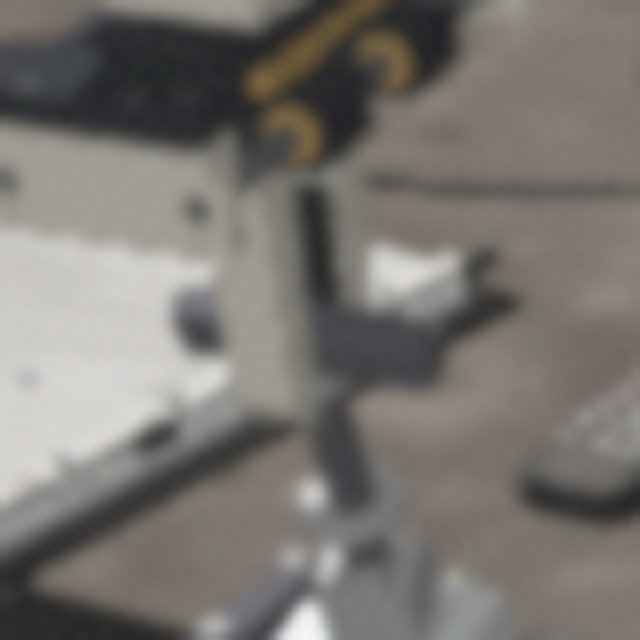

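View pics/w19c.png

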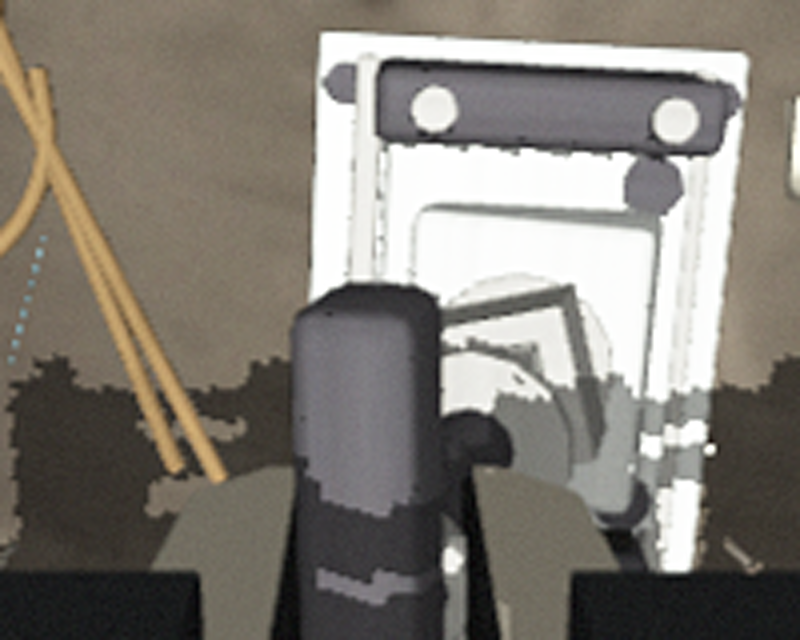

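jog_arm --targets '[{"claw":1,"translation":[0,0,0],"roll":4},{"claw":1,"translation":[0,0,0],"roll":8},{"claw":1,"translation":[0.02,0,0],"roll":12},{"claw":1,"translation":[0.02,0,0],"roll":15},{"claw":1,"translation":[0.02,0,0],"roll":15},{"claw":1,"translation":[0.02,0,0],"roll":15},{"claw":1,"translation":[0.02,0,0],"roll":15},{"claw":1,"translation":[0.02,0,0],"roll":15}]'

```text
clock: 24.15
position: [554.2, 288.1, 217.9]
ee_rot: [0.709, 0.001, 0.705, 0.0]
ft_force: [2.9, 2.2, 7.1]
gripper_width: 19.3
```

```bash
python3 - <<'E'
from plug import *
snap('wrist','w20');snap('side','s20');st=r.get_state(); print(st['position'],st['clock'],st['ft_force'],st['wrist_torque'],st['gripper_width'])
crop('w20',180,130,200,160,4,'w20c');crop('s20',200,110,80,80,8,'s20c')
E
```

```text
[554.21868206 288.13011161 217.86593768] 24.25 [3.10464119 2.05993116 5.473472  ] [ 0.57415891 -0.79502687  0.14881805] 19.220598007688253
```

View pics/w20c.png

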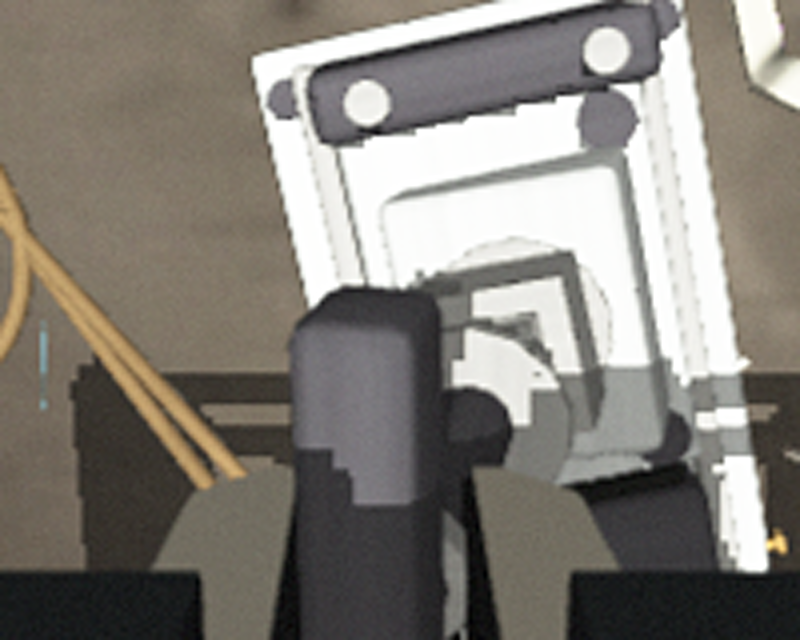

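View pics/s20c.png

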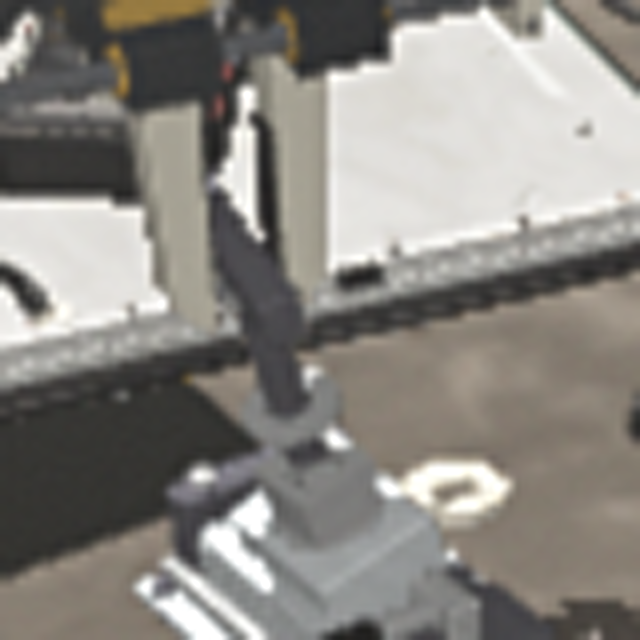

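jog_arm --targets '[{"claw":0.5,"translation":[-0.1,0,0],"roll":0},{"claw":0.4,"translation":[-0.1,0,0],"roll":0},{"claw":0.2,"translation":[-0.1,0,0],"roll":0},{"claw":0,"translation":[-0.1,0,0],"roll":0},{"claw":-0.2,"translation":[-0.1,0,0],"roll":0},{"claw":-0.2,"translation":[-0.1,0,0],"roll":0},{"claw":-0.2,"translation":[-0.1,0,0],"roll":0},{"claw":-0.2,"translation":[-0.1,0,0],"roll":0}]'

```text
clock: 25.25
position: [552.7, 287.1, 216.5]
ee_rot: [0.707, 0.001, 0.707, -0.001]
ft_force: [-0.1, -0.0, 0.4]
gripper_width: 55.9
```

```bash
python3 - <<'E'
from plug import *
v=np.load('plug.npy')
snap('wrist','w21');snap('side','s21');snap('scene','sc21');st=r.get_state(); print(st['position'],st['clock'],st['ft_force'],st['gripper_width'])
crop('w21',160,130,200,160,4,'w21c');crop('s21',200,110,80,80,8,'s21c');crop('sc21',155,120,80,80,8,'sc21c')
for z in (24,106-20): print(z,(proj('s21',pt(v,(0,0,z)))[0]-[200,110])*8,(proj('sc21',pt(v,(0,0,z)))[0]-[155,120])*8)
E
```

```text
[552.70572297 287.17022454 216.50003558] 25.4 [ 0.68794704 -0.22764341 -0.39036688] 55.95462444995332
24 [291.91506814 404.23681155] [341.3188917  506.42072591]
86 [234.26904392 248.83796516] [290.25346159 339.3628356 ]
```

View pics/w21c.png

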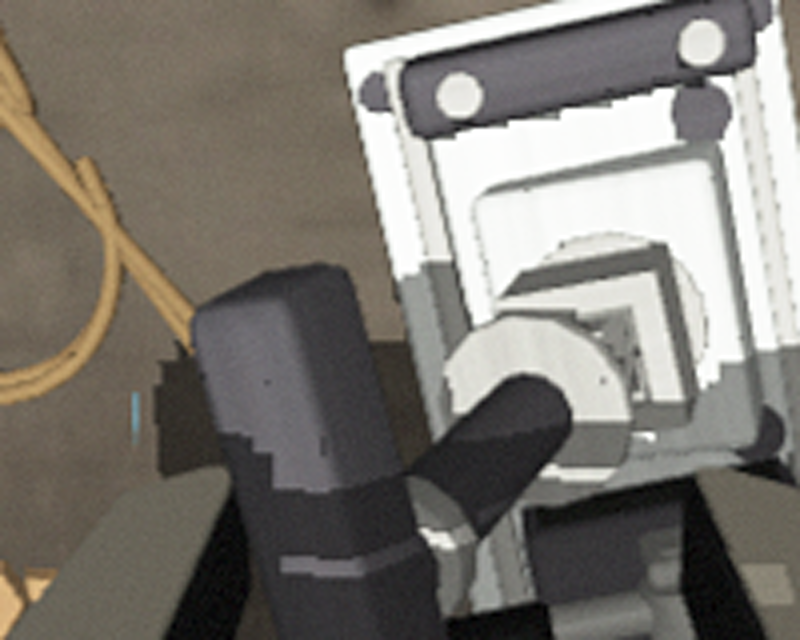

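View pics/s21c.png

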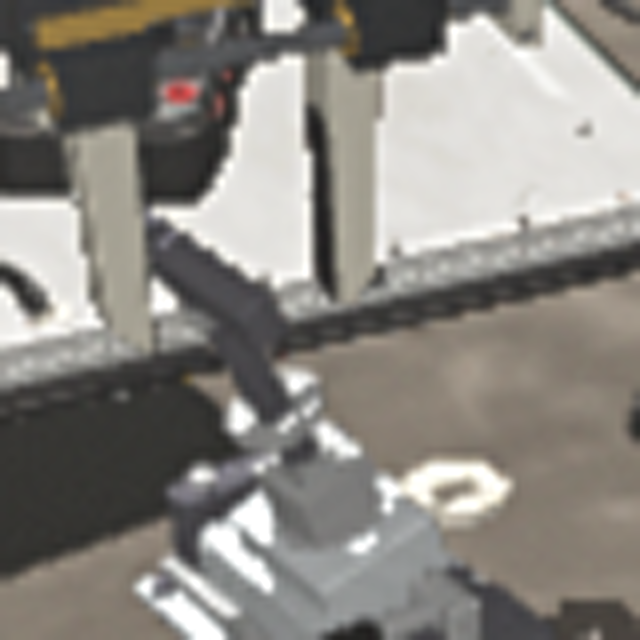

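View pics/sc21c.png

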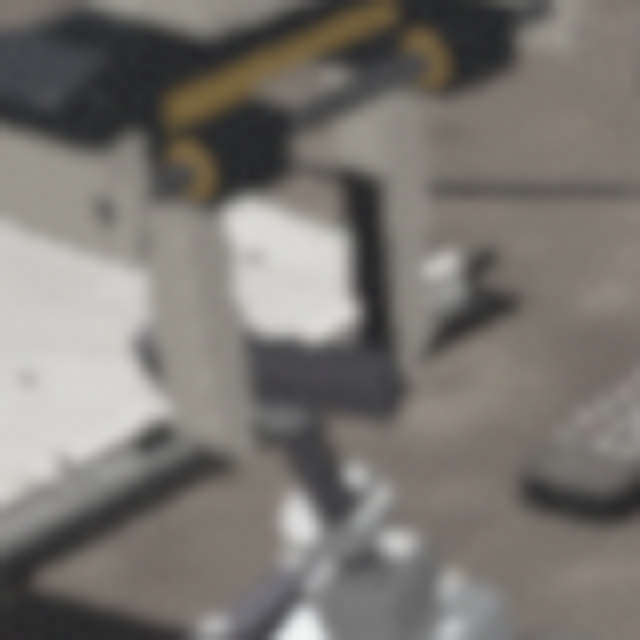

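```bash
python3 - <<'E'
from plug import *
v=np.load('plug.npy')
# key pivot near point 10 below mouth; lean a (total from vertical) in jig xz
ax=lambda a,b: np.array([-np.sin(a),np.sin(b),np.cos(a)])
piv=np.array(v[:3])+ -9*np.array([-.2588,0,.9659])
for a in (15,19,23,27,31):
  for b in (0,):
    u=ax(np.radians(a),b); 
    ev=[np.array([0,s*39,0]) for s in (-1,1)]
    B=piv+u*(106-11); 
    print(a,'coll',((proj('s21',J(p,piv+u*33))[0]-[200,110])*8).round(),'bar',((proj('s21',J(p,B))[0]-[200,110])*8).round(),'ends',[((proj('s21',J(p,B+e))[0]-[200,110])*8).round() for e in ev],
     'sc ends',[((proj('sc21',J(p,B+e))[0]-[155,120])*8).round() for e in ev],'w far end',[((proj('w21',J(p,B+e))[0]-[160,130])*4).round() for e in ev], 'barjig',B.round(1))
E
```

```text
15 coll [292. 404.] bar [234. 249.] ends [array([305., 303.]), array([166., 198.])] sc ends [array([415., 364.]), array([169., 315.])] w far end [array([531., 892.]), array([389., 278.])] barjig [-31.7 -39.6 153.7]
19 coll [286. 408.] bar [216. 261.] ends [array([287., 315.]), array([149., 209.])] sc ends [array([403., 380.]), array([157., 331.])] w far end [array([480., 891.]), array([334., 286.])] barjig [-38.  -39.6 151.7]
23 coll [280. 413.] bar [199. 274.] ends [array([270., 329.]), array([132., 222.])] sc ends [array([392., 398.]), array([145., 348.])] w far end [array([431., 887.]), array([281., 292.])] barjig [-44.2 -39.6 149.4]
27 coll [275. 418.] bar [182. 289.] ends [array([253., 344.]), array([115., 237.])] sc ends [array([382., 417.]), array([134., 367.])] w far end [array([385., 881.]), array([233., 297.])] barjig [-50.2 -39.6 146.6]
31 coll [269. 423.] bar [166. 304.] ends [array([236., 360.]), array([100., 252.])] sc ends [array([371., 437.]), array([123., 386.])] w far end [array([343., 873.]), array([188., 301.])] barjig [-56.  -39.6 143.3]
```

jog_arm --targets '[{"claw":-0.3,"translation":[-0.5,0,0],"roll":0},{"claw":-0.3,"translation":[-2,0,0],"roll":0},{"claw":-0.3,"translation":[-5,0,0],"roll":0},{"claw":-0.3,"translation":[-9,0,0],"roll":0},{"claw":-0.3,"translation":[-12,-3,0],"roll":0},{"claw":-0.3,"translation":[-12,-7,0],"roll":0},{"claw":-0.3,"translation":[-12,-9,0],"roll":0},{"claw":-0.3,"translation":[-12,-9,0],"roll":0}]'

```text
clock: 26.4
position: [552.6, 196.2, 336.7]
ee_rot: [0.707, 0.001, 0.707, -0.001]
ft_force: [-0.7, 0.1, -0.8]
gripper_width: 60.6
```

```bash
python3 - <<'E'
from plug import *
v=np.load('plug.npy')
snap('wrist','w22');snap('side','s22');snap('scene','sc22');st=r.get_state(); print(st['position'],st['clock'],st['ft_force'],st['gripper_width'])
crop('w22',180,20,200,150,4,'w22c');crop('s22',200,110,80,80,8,'s22c')
E
```

```text
[552.32907137 198.0519983  336.01430006] 26.55 [-0.13595368 -0.39109484  0.53521905] 60.45845595788774
```

View pics/w22c.png

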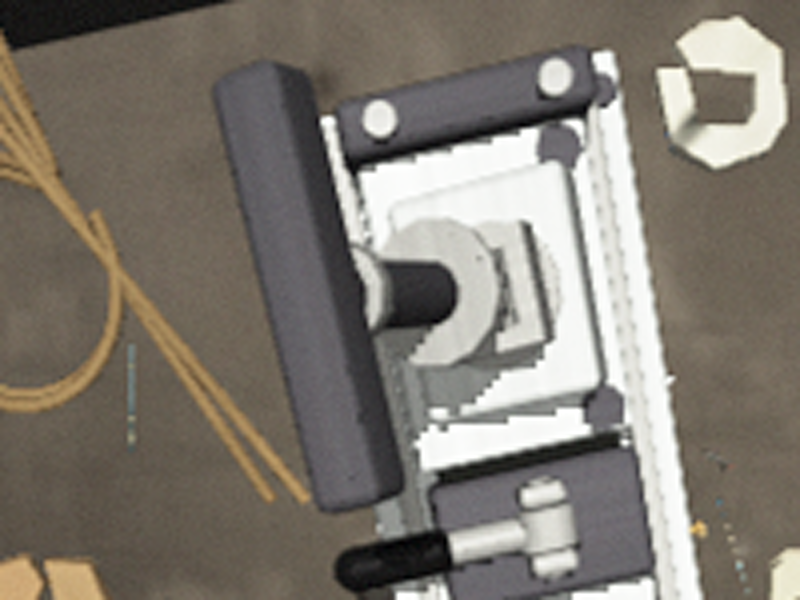

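View pics/s22c.png

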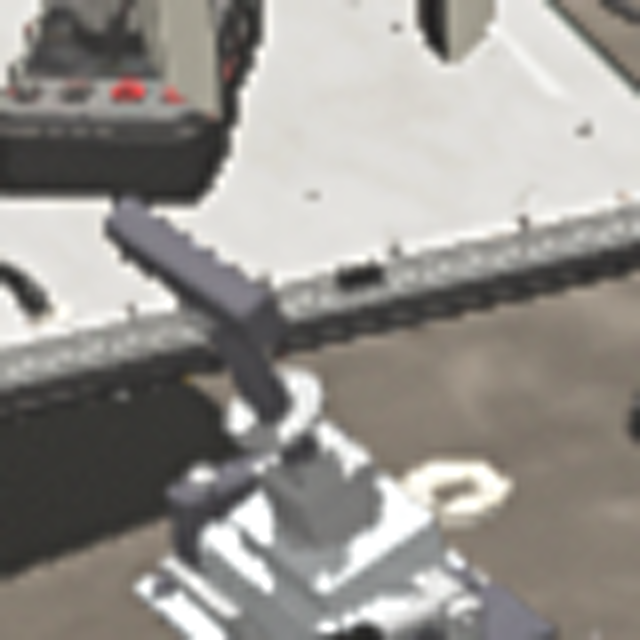

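View pics/s22.png

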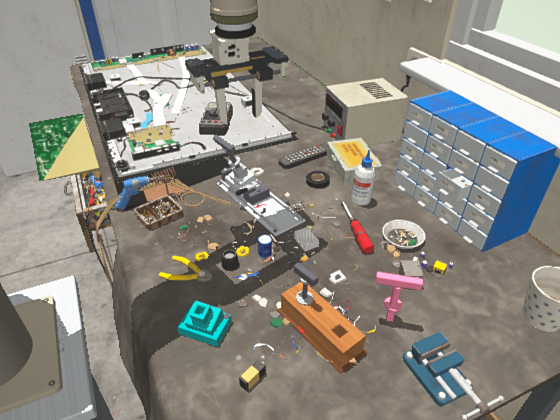

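```bash
python3 - <<'E'
from plug import *
v=np.load('plug.npy')
c,s=np.cos(p[2]),np.sin(p[2])
def tj(P): d=P[:2]-p[:2]; return np.array([c*d[0]+s*d[1],-s*d[0]+c*d[1],P[2]]).round(1)
W=lambda x,y:('w22',(180+x/4,20+y/4)); Sd=lambda x,y:('s22',(200+x/8,110+y/8))
print('collar',tj(tri([W(436,291),Sd(276,412)])))
# bar end centres (whole box silhouettes)
print('bar ctr',tj(tri([W(307,287),Sd(192,268)])))
piv=np.array(v[:3])-9*np.array([-.2588,0,.9659])
for a in (15,20,22,24):
  u=np.array([-np.sin(np.radians(a)),0,np.cos(np.radians(a))]); print(a,(piv+u*33).round(1),(piv+u*95).round(1))
E
```

```text
collar [-19.9 -37.8  91.7]
bar ctr [-45.1 -36.4 150.4]
15 [-15.6 -39.6  93.8] [-31.7 -39.6 153.7]
20 [-18.4 -39.6  92.9] [-39.6 -39.6 151.2]
22 [-19.4 -39.6  92.5] [-42.7 -39.6 150. ]
24 [-20.5 -39.6  92.1] [-45.7 -39.6 148.7]
```

```bash
python3 -c "
from rig import r
print(r.get_state()['clock']); print(r.hand_in())"
```

```text
26.55
the job is handed in; nothing more can be done
None
```

The job is handed in at 26.6 s. The block is clamped against the fence, and the larger key is standing in the plug after about a quarter turn clockwise.

- **Stop and clamp:** I slid the stop until the push force doubled from 10 N to 20 N with almost no further travel. I then pressed the cam lever down until it hit hard resistance, with the fingertips at about z = 51 mm; a level lever puts its top at 52 mm.
- **Key:** I lifted the larger dark key, tilted it to the 15° lean with its tip in the recess mouth, and pushed it in along the screw axis until it met the floor at about 12 N. The collar was at its seated height in the images.
- **Turn:** I turned the hand 102° clockwise. In the pictures the plug head turned about 88°, give or take 4°. The bar centre shifted about 1.5 mm during the turn, which is roughly 1° out of line.
- **After letting go:** The key stands in the plug with nothing touching it. I saw no sign that the smaller key, the look-alikes or the bystanders had moved.

One check disagreed. Once released, the key sags about 7° beyond the screw axis, to a total lean of about 22°, which roughly matches what the play in the recess would allow. Its collar height still agreed with full seating. I judged the lever by its contact height and by eye, and did not measure its angle directly.

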